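# Unstack the gears and file the spacer plate on edge

### The arm

A 6-joint arm with a two-finger parallel gripper is mounted at the origin on the work surface. World frame = base frame: x ahead of the robot, y to its left, z up, the work surface at z = 0. Lengths are in mm, angles in rad, forces in N, time in s.
With the tool pointing down it reaches from about 275 to 1000 mm from the base axis. Payload 8.4 kg.
Tool frame: the origin (TCP) lies midway between the tips of the shut fingers; the grasp point (between the pads) lies 19 mm behind it; z points along the fingers, y is the line along which they close (so a half turn about z gives the same grasp; the last joint's range is limited). The gripper opens to 85 mm and grips with 20 to 120 N. Pads are 22 mm wide; open, the fingers measure 114 mm over their backs; the gripper's body (76 mm by 85 mm) begins 54 mm behind the grasp point. The pads swing forward as they close: fully open they stand 13 mm farther back than shut.
Start: joints at [1.272, 0.353, 1.633, -0, 1.155, -0.002], TCP at [182.787, 597.676, 231.281] pointing down, gripper open.
Joint ranges: [-2.63, 2.63], [-0.92, 2.1], [0.06, 2.66], [-1.3, 4.44], [0, 2.69], [-3.02, 3.02]. Speed limits (rad/s): [2.22, 2.22, 2.79, 3.14, 3.14, 3.14].

### API

Orientations are given as [roll, pitch, yaw] about the fixed x, y, z axes, in that order (R = Rz(yaw) Ry(pitch) Rx(roll)).
In Python, from rig import monitor, imaging, r gives the robot as it stands.
- The arm moves only by the tool drive_tool, never from a script. Its argument "plan" is a list of rows, each an object of numbers: "x", "y", "z": the shift along the tool's x, y, z in units of 50 mm (1.0 is 50 mm); "ax", "ay", "az": the turn, a rotation vector about the tool's x, y, z in units of 6 degrees (1.0 is 6 degrees); "hand": the finger opening in mm, from 0 to 85.4. In form: [{"x": .., "y": .., "z": .., "ax": .., "ay": .., "az": .., "hand": ..}, ...]. A call has 1 to 8 rows; each row is the pose to reach, as a shift and turn from the pose commanded when the call began, along the tool's axes at that moment; what a row does not reach only later rows make up. A row lasts 1/10 s, in which the tool goes at most 50 mm and 8.59 degrees, less where a joint would pass 70% of its speed; a pose out of reach is approached as far as the arm can. A call with a gripper value outside its range is refused whole. The fingers move at their own pace and stop on an object; "grip_force" is the grip in N (left out, the last holds). Time passes only in rows, so rows that repeat a pose let the fingers close. It gives the time, the measured TCP pose, the force, the opening and the grip force at its end, in the units of the state.
- monitor.sense(): the state, without advancing time (a new reading comes with each control period).
- imaging.grab_frame(name): name is "scene" or "side" or "wrist"; returns the picture (400x640x3 uint8, red, green, blue); there is no depth.
- imaging.camera_info(name): a dict with "mtx" (3x3 intrinsics, pixels), "R" (3x3) and "t" (3): a world point X has camera coordinates R X + t. Camera axes: x right, y down, z forward; pixel columns grow to the right and rows downward; lengths in mm; the calibration is good to about 2 mm. A picture is of the moment at which its call begins: read the wrist's pose just before it. camera_info takes no time and is no camera call; for the wrist camera it gives the pose at the moment of the call.
- r.sign_off(): hands the job in; it is judged then, once.
The state is a dict: "clock": time; "qpos": joint angles; "qvel": joint speeds; "joint_efforts": joint torques, N m; "eef_pos": TCP position; "tcp_rot": TCP orientation; "contact_force": force on the tool from outside, world axes, zero at the start; "wrist_torque": the same for the moment, N m; "opening": opening from 0.0 (shut) to 1.0 (fully open); "grasp_force": force on a finger pad.
Only numpy, scipy, OpenCV 4.12 (cv2) and the standard library are available. Lean on these libraries where they do the work, as an engineer would, in place of code of your own. Each camera call takes 0.05 s, during which the arm holds its last target. There are 200 camera calls.

### The job

Unload the stack: set both gears flat in the grey tray without dropping them, and add the spacer plate that lies between them to the leaning pile of spacer plates in the blue rack, standing on its short end, flush against the front plate. The plate cannot be filed the way it is lifted: after the small gear is in the tray, lay the plate on the sloping steel rest, let go, then take it again by its upper edge. Leave the plates already in the rack and everything else on the bench where they are.

Things in the scene. Friction and masses are not known exactly. Their poses are not given: they have to be found in the camera images.
- small_gear: The small gear, on top of the stack. Plain steel gear lying flat: a toothed rim 66 across between heights 8 and 22 above its underside, on a round hub 40 across that runs the full height 40, so 18 of hub stand clear above the rim to be gripped. Origin: centre of its underside, z up the axis; it is round, either face is alike in use. About 0.42 kg. Sizes in mm.
- spacer: The spacer plate: plain aluminium plate 150 (x) by 60 (y) by 8 (z), about 0.19 kg, both faces and both ends alike. Origin: its centre. It starts flat on the hub of the large gear, under the small gear, and would tip if pressed at an end. Sizes in mm.
- large_gear: The large gear, at the bottom of the stack under the spacer plate. Plain steel gear lying flat: a toothed rim 76 across between heights 8 and 22 above its underside, on a round hub 46 across that runs the full height 44, so 22 of hub stand clear above the rim to be gripped. Origin: centre of its underside, z up the axis; it is round, either face is alike in use. About 0.55 kg. Sizes in mm.
- pallet: Fixed plywood block 110 (x) by 90 (y) by 30 high under the stack; origin: centre of its underside. From the table up: block 0 to 30, large gear 30 to 74, spacer 74 to 82, small gear 82 to 122. Sizes in mm.
- tray: Fixed open grey tray 220 (x) by 115 (y), walls 5 thick and 25 high, floor 5 thick; origin: centre of its underside. It holds the two gears side by side along its x. Sizes in mm.
- rest: Fixed dark steel sloping rest: a bed 40 wide (along y) and 100 long that rises at 45 degrees towards its own +x, with a ledge 14 high across its lower end. A plate laid on it lengthwise slides down against the ledge, shows 10 at each side and 50 beyond the bed's upper end, where both faces are free. Origin: centre of the underside of its 120 x 90 foot. The corner of bed and ledge is at (-55, 0, 35) in its frame. Sizes in mm.
- rest_bed (a point): Where the spacer's centre lies when the spacer is laid home on the sloping rest: (-5, 0, 91) in the frame of the rest. Axes as the rest's (x horizontal, uphill). Sizes in mm.
- rack: Fixed blue leaning rack: a back 90 high that leans 20 degrees from upright towards its own +x, a floor square to the back (dropping towards it), 56 deep from the back to a lip 12 high, and side cheeks 27 high with 85 between them. Plates stand in it on their short (60) edge, leaning face to face on the back like a pile tipped up. Origin: centre of the underside of its 130 x 100 foot. Sizes in mm.
- rack_foot (a point): The corner where the rack's back meets its floor, mid-width: (20, 0, 30) in the rack's frame; axes as the rack's. Going off the back (square to it, towards the lip) is the direction (-0.94, 0, 0.34); going up the back is (0.34, 0, 0.94). Sizes in mm.
- pile0: Spacer plate like the first, already in the rack, leaning on its back (x axis up the back, z axis off the back). Origin: its centre. Loose. Sizes in mm.
- pile1: Second such plate, leaning on pile0's face: the front of the pile, against which the spacer belongs. x axis up the back, z axis out of its front face (towards the lip). Origin: its centre, 150 long like the others, so its top stands about 175 above the table. Loose. Sizes in mm.
- shaft: Standing steel gearbox shaft, stepped, 190 tall, foot 72 across, stands on its wide end; origin: centre of its foot; bystander (mm).
- wrench: Open spanner lying flat on the robot's side of the stack, about 180 long along its x axis, origin mid-length; bystander (mm).
- screwdriver: Screwdriver lying between the sloping rest and the rack, about 200 long along its x axis, origin mid-length; bystander (mm).
- bearing: Plain steel bearing ring lying flat, 72 outside, 36 bore, 20 high; origin: centre of its underside; bystander (mm).
- grease: Closed tin, 76 across, 100 tall; origin: centre of its underside; bystander (mm).
- hammer: Hammer lying flat, about 260 long along its x axis, origin mid-length; bystander (mm).
There are look-alikes about, which are no part of the job. Leave any green or yellow look-alike of the large_gear alone.

How it is judged:
By the outcome, as a careful person would: the job done as asked, in the order asked, and still so for the second after the job is handed in, with the robot touching nothing.
It also fails if it takes over 70 s, if anything falls off the work surface, if the arm or the gripper's body presses on something with over 40 N, if the wrist force passes 120 N, or if a joint passes its speed limit or range.

## Working session

There is one attempt and no reset: what is moved stays moved. The work goes in short steps, Python scripts to look and compute and a tool call to move; the robot and the scene stay as the last step left them, time stands still between calls to the robot, and variables do not carry over. Pictures are saved under pics/ and viewed, at most 10 in all, crops included, and the job is handed in when it is done.

Besides the shell and the picture viewer there is one more tool, called after "Emit:" as name(argument=value, ...), one argument or row to a line, values as JSON. drive_tool: Moves the arm, as the interface text tells. Its arguments: {"type":"object","properties":{"plan":{"type":"array","items":{"type":"object","properties":{"x":{"type":"number"},"y":{"type":"number"},"z":{"type":"number"},"ax":{"type":"number"},"ay":{"type":"number"},"az":{"type":"number"},"hand":{"type":"number"}}}},"grip_force":{"type":"number"}},"required":["plan"]}

```bash
ls; mkdir -p pics; cat > h.py <<'E'
import numpy as np,cv2
from rig import monitor,imaging,r
from scipy.spatial.transform import Rotation as Ro
def ray(ci,uv):
    K,R,t=[np.array(ci[k],float) for k in('mtx','R','t')]
    d=R.T@np.linalg.inv(K)@np.array([uv[0],uv[1],1.]);return -R.T@t,d
def onz(ci,uv,z):
    o,d=ray(ci,uv);return o+d*(z-o[2])/d[2]
def proj(ci,X):
    K,R,t=[np.array(ci[k],float) for k in('mtx','R','t')]
    c=(R@np.atleast_2d(X).T).T+t;p=(K@c.T).T;return p[:,:2]/p[:,2:]
def snap(n,f):
    im=imaging.grab_frame(n);cv2.imwrite('pics/'+f+'.png',im[:,:,::-1]);return im
E
python3 - <<'E'
from h import *
a=snap('scene','a');b=snap('side','b')
cv2.imwrite('pics/ab.png',cv2.resize(np.vstack([a,b])[:,:,::-1],None,fx=.75,fy=.75))
print(monitor.sense())
for n in('scene','side','wrist'):
    ci=imaging.camera_info(n);R=np.array(ci['R']);print(n,np.array(ci['mtx']).tolist(),-R.T@np.array(ci['t']),R[2])
E
```

```text
pics
{'clock': 0.1, 'qpos': array([ 1.27162081e+00,  3.53584732e-01,  1.63405616e+00, -5.79751031e-06,
        1.15522460e+00, -2.41391762e-03]), 'qvel': array([-0.00033778, -0.00084263, -0.00366613, -0.00077432,  0.00212936,
        0.00088727]), 'joint_efforts': array([-1.54131071e-04, -6.06358480e+01, -3.42820036e+01, -1.36390290e-04,
        3.92136208e-03, -4.81128984e-05]), 'eef_pos': array([182.64767452, 597.26240864, 230.63465663]), 'tcp_rot': array([-3.14031980e+00,  2.22852765e-06,  2.84483340e+00]), 'contact_force': array([-0.20985813,  0.68804688, -1.09336177]), 'wrist_torque': array([-0.02086358,  0.01742981, -0.02251058]), 'grasp_force': 0.0, 'opening': 1.0025247351644468}
scene [[397.26723949893807, 0.0, 310.76390230572423], [0.0, 397.26723949893807, 190.80587438194976], [0.0, 0.0, 1.0]] [1040.94699438  161.82052392  889.87407314] [-0.5022761  -0.16036291 -0.84970728]
side [[517.5696889367849, 0.0, 324.90722732521607], [0.0, 517.5696889367849, 200.37414243331258], [0.0, 0.0, 1.0]] [ 276.4711675  -842.43356983  802.88816606] [ 0.25984431  0.74125064 -0.6188929 ]
wrist [[280.69590403345643, 0.0, 315.3278535854428], [0.0, 280.69590403345643, 198.43772498621215], [0.0, 0.0, 1.0]] [109.69270703 619.80776388 374.05800754] [ 0.28514331 -0.08843077 -0.95439682]
```

View pics/a.png

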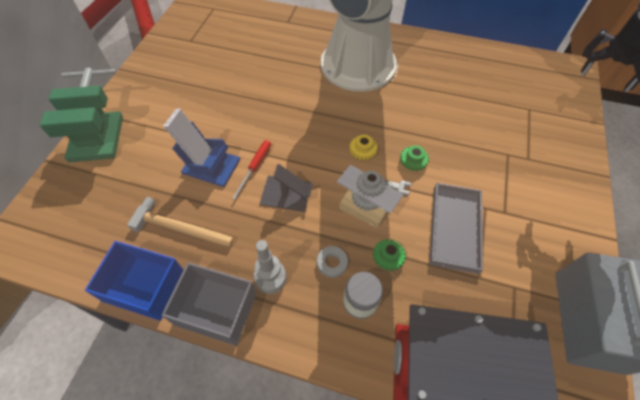

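View pics/b.png

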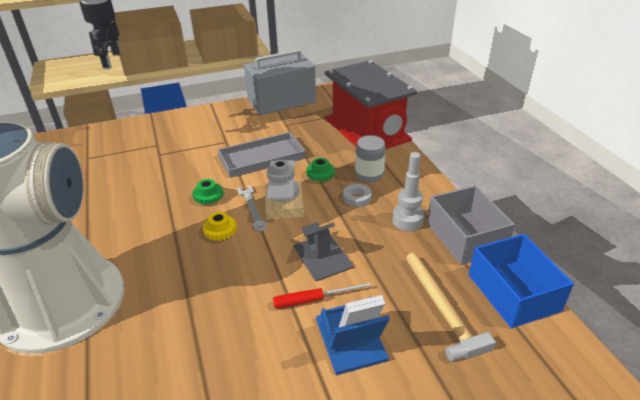

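The scene shows the stack at (371,185), the shallow grey tray at (458,228), the steel rest at (287,187), the blue rack with plates at (207,155) and a grey bin at (210,300). The side view shows the same, with the stack at (282,185). The shallow tray matches the 220x115x25 size, while the bin is too deep. The yellow gear (364,147) and the green ones (414,157) and (390,254) are look-alikes; the grey steel stack is the one to unload.

```bash
python3 - <<'E'
from h import *
s=imaging.camera_info('scene');d=imaging.camera_info('side')
for n,uv,z in [('sg top',(371,177),122),('traycorners',(438,185),25),('t',(481,188),25),('t',(480,271),25),('t',(432,263),25),('rackfoot',(207,180),10),('rest',(287,195),10),('wr',(402,187),5),('shaft',(265,245),190),('plate top L',(170,115),175),('plate top R',(178,110),175),('sp c',(338,178),82),('sp',(352,167),82),('sp',(403,195),82),('sp',(390,210),82)]:
    print(n,onz(s,uv,z).round())
print('side sg',onz(d,(281,163),122).round(), 'tray',[onz(d,p,25).round()[:2].tolist() for p in((218,155),(297,137),(306,152),(229,173))])
ci=imaging.camera_info('wrist');S=monitor.sense();R=np.array(ci['R']);T=Ro.from_euler('xyz',S['tcp_rot']).as_matrix()
print('cam in tool',T.T@(-R.T@np.array(ci['t'])-S['eef_pos']),(T.T@R.T).round(3).tolist())
print(T.round(3))
a=cv2.imread('pics/a.png')[90:290,140:500]
cv2.imwrite('pics/c.png',cv2.resize(a,None,fx=2.2,fy=2.2,interpolation=cv2.INTER_CUBIC))
E
```

```text
sg top [511. 140. 122.]
traycorners [419. 308.  25.]
t [397. 414.  25.]
t [624. 429.  25.]
t [637. 322.  25.]
rackfoot [ 568. -278.   10.]
rest [551. -60.  10.]
wr [438. 221.   5.]
shaft [769. -19. 190.]
plate top L [ 510. -361.  175.]
plate top R [ 490. -350.  175.]
sp c [509.  62.  82.]
sp [468.  87.  82.]
sp [512. 222.  82.]
sp [561. 201.  82.]
side sg [514. 143. 122.] tray [[397.0, 382.0], [628.0, 395.0], [627.0, 310.0], [408.0, 287.0]]
cam in tool [ 7.63584989e+01  4.36365441e-02 -1.43423693e+02] [[-0.0, -0.954, -0.299], [1.0, -0.0, 0.0], [-0.0, -0.299, 0.954]]
[[-0.956  0.292 -0.   ]
 [ 0.292  0.956 -0.001]
 [-0.    -0.001 -1.   ]]
```

View pics/c.png

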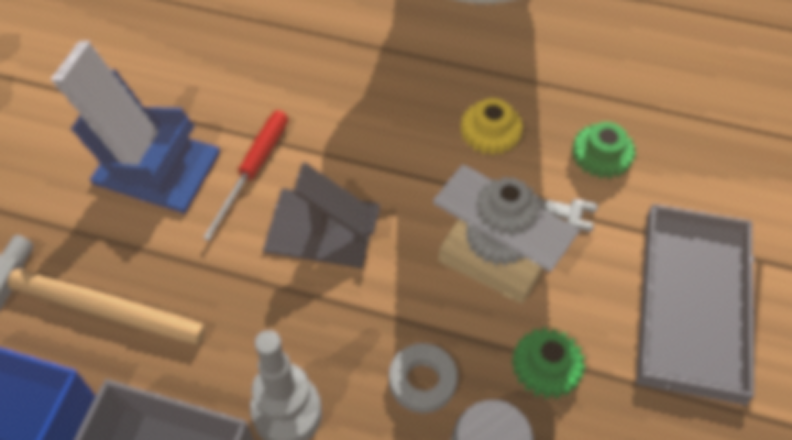

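The crop confirms it: the grey steel gears with the plate between them are at crop (505,210), i.e. (370,185) in the full picture. The yellow one (490,125), green one (604,148) and green one (548,360) stand apart and are left alone. Stack is at about (512,141) and tray at about (519,368). I'll move the wrist camera over the bench next.

```bash
cat >> h.py <<'E'
def go(p,Rt=None,base=None):
    S=monitor.sense()
    p0,T=base if base is not None else (S['eef_pos'],Ro.from_euler('xyz',S['tcp_rot']).as_matrix())
    Rt=T if Rt is None else Rt
    print('shift',(T.T@(np.array(p)-p0)/50).round(3),'turn',(Ro.from_matrix(T.T@Rt).as_rotvec(degrees=True)/6).round(3))
def down(yaw): return Ro.from_euler('xyz',[np.pi,0,np.deg2rad(yaw)]).as_matrix()
E
python3 - <<'E'
from h import *
go([455,60,350],down(180))
E
```

```text
shift [-8.351 -8.686 -2.376] turn [-1.200e-02 -2.000e-03 -2.834e+00]
```

Emit:
drive_tool(
  plan=[
    {"x": -0.65, "y": -0.68, "z": -0.19, "az": -0.3, "hand": 85},
    {"x": -1.3, "y": -1.36, "z": -0.38, "az": -0.6, "hand": 85},
    {"x": -1.95, "y": -2.04, "z": -0.57, "az": -0.9, "hand": 85},
    {"x": -2.6, "y": -2.72, "z": -0.76, "az": -1.2, "hand": 85},
    {"x": -3.25, "y": -3.4, "z": -0.95, "az": -1.5, "hand": 85},
    {"x": -3.9, "y": -4.08, "z": -1.14, "az": -1.8, "hand": 85},
    {"x": -4.55, "y": -4.76, "z": -1.33, "az": -2.1, "hand": 85},
    {"x": -5.2, "y": -5.44, "z": -1.52, "az": -2.4, "hand": 85},
  ],
)

```text
invalid input
```

```bash
python3 - <<'E'
from h import *
go([455,60,350],down(180))
E
```

```text
shift [-8.351 -8.686 -2.376] turn [-1.200e-02 -2.000e-03 -2.834e+00]
```

Emit:
drive_tool(
  plan=[
    {"x": -5.2, "y": -5.4, "z": -1.5, "ax": 0, "ay": 0, "az": -2.8, "hand": 85},
    {"x": -5.2, "y": -5.4, "z": -1.5, "ax": 0, "ay": 0, "az": -2.8, "hand": 85},
    {"x": -5.2, "y": -5.4, "z": -1.5, "ax": 0, "ay": 0, "az": -2.8, "hand": 85},
    {"x": -5.2, "y": -5.4, "z": -1.5, "ax": 0, "ay": 0, "az": -2.8, "hand": 85},
    {"x": -5.2, "y": -5.4, "z": -1.5, "ax": 0, "ay": 0, "az": -2.8, "hand": 85},
    {"x": -5.2, "y": -5.4, "z": -1.5, "ax": 0, "ay": 0, "az": -2.8, "hand": 85},
    {"x": -5.2, "y": -5.4, "z": -1.5, "ax": 0, "ay": 0, "az": -2.8, "hand": 85},
    {"x": -5.2, "y": -5.4, "z": -1.5, "ax": 0, "ay": 0, "az": -2.8, "hand": 85},
  ],
  grip_force=40,
)

```text
clock: 0.9
eef_pos: [353.1, 260.8, 306.9]
tcp_rot: [-3.141, 0.001, 3.137]
contact_force: [0.3, 0.8, -0.6]
opening: 0.998
grasp_force: 0.0
```

```bash
python3 - <<'E'
from h import *
go([455,60,350],down(180))
E
```

```text
shift [-2.056 -4.008 -0.86 ] turn [-0.003  0.006 -0.044]
```

Emit:
drive_tool(
  plan=[
    {"x": -2.05, "y": -4.0, "z": -0.86, "ax": 0, "ay": 0, "az": 0, "hand": 85},
    {"x": -2.05, "y": -4.0, "z": -0.86, "ax": 0, "ay": 0, "az": 0, "hand": 85},
    {"x": -2.05, "y": -4.0, "z": -0.86, "ax": 0, "ay": 0, "az": 0, "hand": 85},
    {"x": -2.05, "y": -4.0, "z": -0.86, "ax": 0, "ay": 0, "az": 0, "hand": 85},
    {"x": -2.05, "y": -4.0, "z": -0.86, "ax": 0, "ay": 0, "az": 0, "hand": 85},
    {"x": -2.05, "y": -4.0, "z": -0.86, "ax": 0, "ay": 0, "az": 0, "hand": 85},
    {"x": -2.05, "y": -4.0, "z": -0.86, "ax": 0, "ay": 0, "az": 0, "hand": 85},
  ],
)

```text
clock: 1.6
eef_pos: [454.1, 62.7, 348.9]
tcp_rot: [3.141, -0.001, 3.136]
contact_force: [-0.6, 0.4, -0.1]
opening: 0.993
grasp_force: 0.0
```

```bash
python3 - <<'E'
from h import *
import pickle
ci=imaging.camera_info('wrist');S=monitor.sense();pickle.dump(ci,open('w1.pkl','wb'));print(S['eef_pos'],S['tcp_rot'])
a=snap('wrist','w1');cv2.imwrite('pics/w1b.png',cv2.resize(a[:,:,::-1],(800,500),interpolation=cv2.INTER_CUBIC))
E
```

```text
[454.05993661  62.65750247 348.92698166] [ 3.14134042e+00 -8.41267242e-04  3.13605995e+00]
```

View pics/w1b.png

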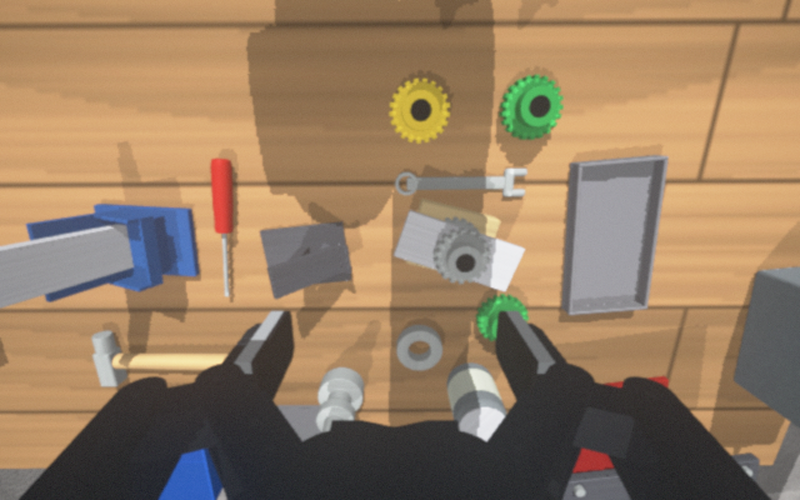

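Wrist view (shown at 1.25x): small gear bore at (465,262), plate corners at (412,211), (396,256), (525,247) and (505,291), tray at (615,235), dark rest at (307,258), and rack lip on the right with its back leaning left (towards -y). I'll take one enhanced mosaic of the rest and rack.

```bash
python3 - <<'E'
from h import *
import pickle
w=pickle.load(open('w1.pkl','rb'))
q=lambda l,z:[onz(w,(u/1.25,v/1.25),z).round(1)[:2].tolist() for u,v in l]
print('bore',q([(465,262)],122));print('plate',q([(412,211),(396,256),(505,291),(525,247)],82))
print('tray',q([(570,164),(666,157),(647,306),(564,313)],25))
print('rest foot z?',q([(261,232),(350,222),(352,280),(275,298)],10))
def en(f,x0,y0,x1,y1,k,g):
    a=cv2.imread(f)[y0:y1,x0:x1].astype(float)
    a=255*np.clip(a/255,0,1)**g
    return cv2.resize(a.clip(0,255).astype(np.uint8),None,fx=k,fy=k,interpolation=cv2.INTER_CUBIC)
A=en('pics/w1.png',200,170,290,245,4,.5) #360x300
B=en('pics/a.png',255,160,320,215,5,.5) #325x275
C=en('pics/b.png',290,215,360,280,4,.5) #280x260
D=en('pics/w1.png',0,150,170,250,2.5,.8) #425x250
M=np.zeros((600,800,3),np.uint8)
for im,(x,y) in((A,(0,0)),(B,(370,0)),(C,(0,310)),(D,(290,310))):M[y:y+im.shape[0],x:x+im.shape[1]]=im[:600-y,:800-x]
cv2.imwrite('pics/m.png',M)
E
```

```text
bore [[510.2, 141.8]]
plate [[459.9, 83.9], [516.1, 64.7], [564.0, 203.4], [505.5, 222.7]]
tray [[410.7, 291.5], [402.6, 414.2], [615.2, 434.0], [625.9, 313.4]]
rest foot z? [[503.3, -126.5], [489.5, 0.5], [577.6, -0.4], [606.1, -117.6]]
```

View pics/m.png

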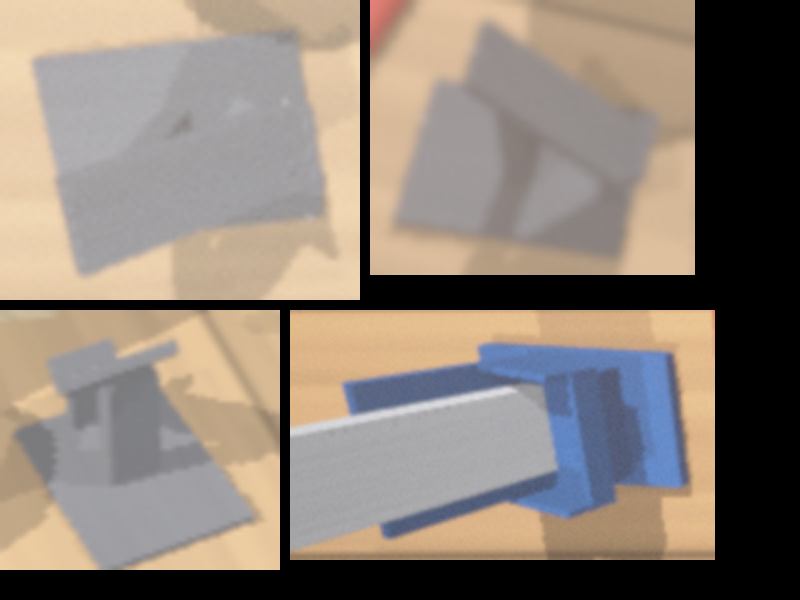

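The rest's bed rises towards -y: its upper end is at the upper left of the scene crop, and the side view sees its underside. The rack likewise leans towards -y, with its lip at +y. Stack is at (511,142) and tray at (516,366) with yaw about 5°. Next I take the small gear.

```bash
python3 - <<'E'
from h import *
go([511,142,160],down(180));go([511,142,103],down(180))
E
```

```text
shift [-1.143  1.578  3.776] turn [ 0.003 -0.01  -0.04 ]
shift [-1.144  1.578  4.916] turn [ 0.003 -0.01  -0.04 ]
```

Emit:
drive_tool(
  plan=[
    {"x": -1.14, "y": 1.58, "z": 3.0, "ax": 0, "ay": 0, "az": 0, "hand": 75},
    {"x": -1.14, "y": 1.58, "z": 3.0, "ax": 0, "ay": 0, "az": 0, "hand": 75},
    {"x": -1.14, "y": 1.58, "z": 3.0, "ax": 0, "ay": 0, "az": 0, "hand": 75},
    {"x": -1.14, "y": 1.58, "z": 3.0, "ax": 0, "ay": 0, "az": 0, "hand": 75},
    {"x": -1.14, "y": 1.58, "z": 3.8, "ax": 0, "ay": 0, "az": 0, "hand": 75},
    {"x": -1.14, "y": 1.58, "z": 4.4, "ax": 0, "ay": 0, "az": 0, "hand": 75},
    {"x": -1.14, "y": 1.58, "z": 4.86, "ax": 0, "ay": 0, "az": 0, "hand": 75},
    {"x": -1.14, "y": 1.58, "z": 4.86, "ax": 0, "ay": 0, "az": 0, "hand": 75},
  ],
)

```text
clock: 2.45
eef_pos: [508.3, 142.5, 103.2]
tcp_rot: [-3.14, -0.006, 3.14]
contact_force: [-0.2, 0.9, -0.5]
opening: 0.88
grasp_force: 0.0
```

Emit:
drive_tool(
  plan=[
    {"x": 0, "y": 0, "z": 0, "ax": 0, "ay": 0, "az": 0, "hand": 50},
    {"x": 0, "y": 0, "z": 0, "ax": 0, "ay": 0, "az": 0, "hand": 30},
    {"x": 0, "y": 0, "z": 0, "ax": 0, "ay": 0, "az": 0, "hand": 30},
    {"x": 0, "y": 0, "z": 0, "ax": 0, "ay": 0, "az": 0, "hand": 30},
    {"x": 0, "y": 0, "z": 0, "ax": 0, "ay": 0, "az": 0, "hand": 30},
    {"x": 0, "y": 0, "z": 0, "ax": 0, "ay": 0, "az": 0, "hand": 30},
  ],
  grip_force=50,
)

```text
clock: 3.05
eef_pos: [512.5, 142.0, 108.1]
tcp_rot: [3.141, 0.003, 3.138]
contact_force: [-0.9, -1.2, 5.4]
opening: 0.444
grasp_force: 49.6
```

Emit:
drive_tool(
  plan=[
    {"x": 0, "y": 0, "z": -0.1, "ax": 0, "ay": 0, "az": 0, "hand": 30},
    {"x": 0, "y": 0, "z": -0.3, "ax": 0, "ay": 0, "az": 0, "hand": 30},
    {"x": 0, "y": 0, "z": -0.8, "ax": 0, "ay": 0, "az": 0, "hand": 30},
    {"x": 0, "y": 0, "z": -1.2, "ax": 0, "ay": 0, "az": 0, "hand": 30},
    {"x": 0, "y": 0, "z": -1.2, "ax": 0, "ay": 0, "az": 0, "hand": 30},
  ],
)

```text
clock: 3.55
eef_pos: [513.3, 142.4, 169.4]
tcp_rot: [3.14, 0.005, 3.138]
contact_force: [1.0, 0.8, -5.1]
opening: 0.445
grasp_force: 51.5
```

```bash
python3 - <<'E'
from h import *
go([466,361,168],down(180))
E
```

```text
shift [0.963 4.368 0.03 ] turn [ 0.014  0.049 -0.034]
```

Emit:
drive_tool(
  plan=[
    {"x": 0.2, "y": 0.8, "z": 0, "ax": 0, "ay": 0, "az": 0, "hand": 30},
    {"x": 0.4, "y": 1.7, "z": 0, "ax": 0, "ay": 0, "az": 0, "hand": 30},
    {"x": 0.6, "y": 2.6, "z": 0, "ax": 0, "ay": 0, "az": 0, "hand": 30},
    {"x": 0.8, "y": 3.5, "z": 0, "ax": 0, "ay": 0, "az": 0, "hand": 30},
    {"x": 0.96, "y": 4.1, "z": 0.2, "ax": 0, "ay": 0, "az": 0, "hand": 30},
    {"x": 0.96, "y": 4.36, "z": 0.6, "ax": 0, "ay": 0, "az": 0, "hand": 30},
    {"x": 0.96, "y": 4.36, "z": 1.2, "ax": 0, "ay": 0, "az": 0, "hand": 30},
    {"x": 0.96, "y": 4.36, "z": 1.8, "ax": 0, "ay": 0, "az": 0, "hand": 30},
  ],
)

```text
clock: 4.35
eef_pos: [463.7, 360.7, 74.8]
tcp_rot: [3.141, 0.0, 3.139]
contact_force: [0.8, -0.1, -5.5]
opening: 0.444
grasp_force: 51.9
```

```bash
python3 - <<'E'
from h import *
go([466,361,31],down(180))
E
```

```text
shift [-0.045  0.007  0.877] turn [ 0.001  0.001 -0.022]
```

Emit:
drive_tool(
  plan=[
    {"x": 0, "y": 0, "z": 0.4, "ax": 0, "ay": 0, "az": 0, "hand": 30},
    {"x": 0, "y": 0, "z": 0.7, "ax": 0, "ay": 0, "az": 0, "hand": 30},
    {"x": 0, "y": 0, "z": 0.8, "ax": 0, "ay": 0, "az": 0, "hand": 30},
    {"x": 0, "y": 0, "z": 0.85, "ax": 0, "ay": 0, "az": 0, "hand": 30},
    {"x": 0, "y": 0, "z": 0.85, "ax": 0, "ay": 0, "az": 0, "hand": 30},
  ],
)

```text
clock: 4.85
eef_pos: [464.7, 360.3, 34.2]
tcp_rot: [3.141, 0.001, 3.138]
contact_force: [-0.6, -0.5, -5.2]
opening: 0.445
grasp_force: 51.8
```

Still carrying the full weight, so I go down in small steps.

Emit:
drive_tool(
  plan=[
    {"x": 0, "y": 0, "z": 0.04, "ax": 0, "ay": 0, "az": 0, "hand": 30},
    {"x": 0, "y": 0, "z": 0.07, "ax": 0, "ay": 0, "az": 0, "hand": 30},
    {"x": 0, "y": 0, "z": 0.07, "ax": 0, "ay": 0, "az": 0, "hand": 30},
  ],
)

```text
clock: 5.15
eef_pos: [464.9, 360.4, 31.2]
tcp_rot: [3.141, 0.001, 3.138]
contact_force: [-0.8, -1.0, 1.8]
opening: 0.442
grasp_force: 52.4
```

Emit:
drive_tool(
  plan=[
    {"x": 0, "y": 0, "z": 0, "ax": 0, "ay": 0, "az": 0, "hand": 45},
    {"x": 0, "y": 0, "z": 0, "ax": 0, "ay": 0, "az": 0, "hand": 55},
    {"x": 0, "y": 0, "z": 0, "ax": 0, "ay": 0, "az": 0, "hand": 65},
    {"x": 0, "y": 0, "z": -0.3, "ax": 0, "ay": 0, "az": 0, "hand": 70},
    {"x": 0, "y": 0, "z": -1.3, "ax": 0, "ay": 0, "az": 0, "hand": 80},
    {"x": 0, "y": 0, "z": -2.3, "ax": 0, "ay": 0, "az": 0, "hand": 85},
    {"x": 0, "y": 0, "z": -3.3, "ax": 0, "ay": 0, "az": 0, "hand": 85},
    {"x": 0, "y": 0, "z": -3.3, "ax": 0, "ay": 0, "az": 0, "hand": 85},
  ],
)

```text
clock: 5.95
eef_pos: [467.7, 362.7, 203.8]
tcp_rot: [3.134, 0.01, 3.138]
contact_force: [-0.4, 0.6, -0.3]
opening: 0.994
grasp_force: 0.0
```

```bash
python3 - <<'E'
from h import *
S=monitor.sense();print(S['eef_pos'],S['opening'],S['qpos'].round(2))
for y in (70,90,250,-110): go([480,60,300],down(y))
import pickle
ci=imaging.camera_info('wrist');pickle.dump(ci,open('w2.pkl','wb'));snap('wrist','w2')
E
```

```text
[467.6753561  362.65963498 203.77139155] 0.9938050721552953 [ 0.66  0.32  1.74 -0.    1.06 -0.91]
shift [-0.287 -6.037 -1.969] turn [ 1.4100e-01 -7.0000e-03  1.8299e+01]
shift [-0.287 -6.037 -1.969] turn [ 0.133  0.017 14.966]
shift [-0.287 -6.037 -1.969] turn [ 6.00e-03  1.28e-01 -1.17e+01]
shift [-0.287 -6.037 -1.969] turn [ 6.00e-03  1.28e-01 -1.17e+01]
```

Emit:
drive_tool(
  plan=[
    {"x": -0.2, "y": -4.6, "z": -1.4, "ax": 0, "ay": 0, "az": 0, "hand": 85},
    {"x": -0.2, "y": -4.6, "z": -1.4, "ax": 0, "ay": 0, "az": 0, "hand": 85},
    {"x": -0.2, "y": -4.6, "z": -1.4, "ax": 0, "ay": 0, "az": 0, "hand": 85},
    {"x": -0.2, "y": -4.6, "z": -1.4, "ax": 0, "ay": 0, "az": 0, "hand": 85},
    {"x": 0, "y": -9.2, "z": -2.8, "ax": 0, "ay": 0, "az": 0, "hand": 85},
    {"x": 0, "y": -9.2, "z": -2.8, "ax": 0, "ay": 0, "az": 0, "hand": 85},
    {"x": 0, "y": -9.2, "z": -2.8, "ax": 0, "ay": 0, "az": 0, "hand": 85},
    {"x": 0, "y": -9.2, "z": -2.8, "ax": 0, "ay": 0, "az": 0, "hand": 85},
  ],
)

```text
clock: 6.8
eef_pos: [464.2, -24.1, 311.7]
tcp_rot: [3.142, -0.001, 3.138]
contact_force: [0.8, 0.4, -0.2]
opening: 0.999
grasp_force: 0.0
```

```bash
python3 - <<'E'
from h import *
go([470,-110,345],down(180))
E
```

```text
shift [-0.121 -1.717 -0.665] turn [ 0.001 -0.01  -0.032]
```

Emit:
drive_tool(
  plan=[
    {"x": -0.1, "y": -1.6, "z": -0.6, "ax": 0, "ay": 0, "az": 0, "hand": 85},
    {"x": -0.1, "y": -1.6, "z": -0.6, "ax": 0, "ay": 0, "az": 0, "hand": 85},
    {"x": -0.1, "y": -1.6, "z": -0.6, "ax": 0, "ay": 0, "az": 0, "hand": 85},
    {"x": -0.1, "y": -1.6, "z": -0.6, "ax": 0, "ay": 0, "az": 0, "hand": 85},
  ],
)

```text
clock: 7.2
eef_pos: [469.5, -102.8, 341.1]
tcp_rot: [3.141, -0.001, 3.136]
contact_force: [0.4, -0.0, -0.3]
opening: 0.993
grasp_force: 0.0
```

```bash
python3 - <<'E'
from h import *
import pickle
ci=imaging.camera_info('wrist');pickle.dump(ci,open('w3.pkl','wb'))
a=snap('wrist','w3');g=(255*(a/255.)**.6).astype(np.uint8)[:,:,::-1]
print(proj(ci,[[550,-60,0],[560,-290,0],[511,142,82]]).round())
cv2.imwrite('pics/w3b.png',cv2.resize(g[90:340,60:460],None,fx=2,fy=2,interpolation=cv2.INTER_CUBIC))
E
```

```text
[[339. 201.]
 [213. 207.]
 [479. 192.]]
```

View pics/w3b.png

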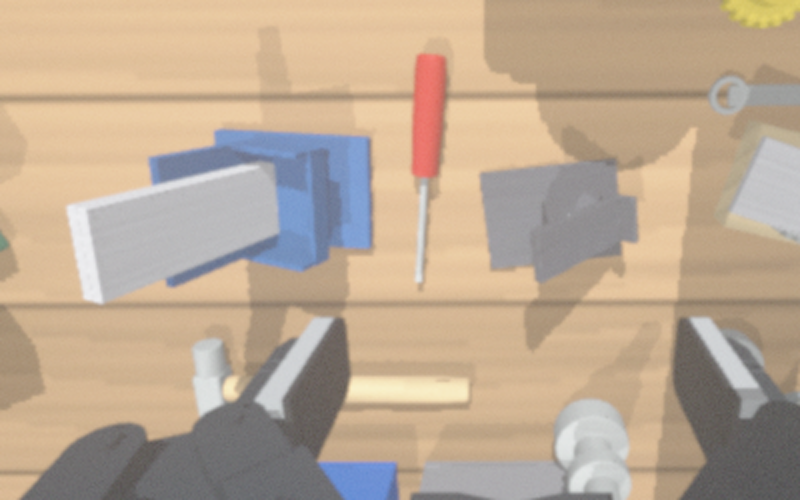

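Rest: foot corners (482,173), (613,160), (621,252) and (492,268), bed top end (535,228)-(537,282), ledge at (627,195)-(637,240). Rack: foot (216,130), (371,137), (371,248), and the pile's front face top edge (90,207)-(103,300). I'll fit both poses from these.

```bash
cat > fit.py <<'E'
from h import *
import pickle
from scipy.optimize import least_squares
w3=pickle.load(open('w3.pkl','rb'));s=imaging.camera_info('scene')
def fit(obs,x0,n):
    def place(p,X): c,q=np.cos(p[2]),np.sin(p[2]);X=np.array(X,float);return np.c_[p[0]+c*X[:,0]-q*X[:,1],p[1]+q*X[:,0]+c*X[:,1],X[:,2]]
    f=lambda p:np.concatenate([(proj(ci,place(p,[X]))-uv).ravel() for ci,X,uv in obs])
    r=least_squares(f,x0,loss='soft_l1');print(n,r.x[:2].round(1),np.rad2deg(r.x[2]).round(1),f(r.x).reshape(-1,2).round(1).tolist());return r.x
W=lambda u,v:(u/2+60,v/2+90)
def A(u,v):return ((u-370)/5+255,v/5+160)
R=fit([(w3,(60,-45,8),W(482,173)),(w3,(-60,-45,8),W(613,160)),(w3,(60,45,4),W(492,268)),(w3,(-60,45,4),W(621,252)),
 (w3,(15.7,-20,105.7),W(535,228)),(w3,(15.7,20,105.7),W(537,282)),(w3,(-67,-20,43),W(627,195)),(w3,(-67,20,43),W(637,240)),
 (s,(60,45,0),A(397,225)),(s,(15.7,-20,105.7),A(487,22)),(s,(15.7,20,105.7),A(468,88))],[555,-60,-1.5],'rest')
K=fit([(w3,(65,-50,8),W(216,130)),(w3,(-65,-50,8),W(371,137)),(w3,(-65,50,4),W(371,248)),
 (w3,(56.2,-30,176.4),W(90,207)),(w3,(56.2,30,176.4),W(103,300))],[560,-290,-1.5],'rack')
np.save('RK.npy',[R,K])
E
python3 fit.py; python3 - <<'E'
from h import *
go([511,142,150],down(71))
E
```

```text
rest [540.4 -67.4] -83.1 [[-2.7, 0.7], [0.8, -1.4], [-0.6, -0.0], [-0.1, 0.2], [0.1, 1.8], [2.2, 0.4], [3.0, -0.2], [-0.6, 0.2], [-1.1, -0.7], [-0.1, -1.9], [0.1, -1.7]]
rack [ 516.1 -290.5] -94.5 [[0.5, -1.2], [-0.1, 0.9], [0.5, -0.5], [-0.8, -0.2], [0.1, 0.9]]
shift [-0.818  4.881  3.819] turn [-1.0000e-02 -1.8000e-02  1.8126e+01]
```

Emit:
drive_tool(
  plan=[
    {"x": -0.8, "y": 4.88, "z": 3.0, "ax": 0, "ay": 0, "az": 11, "hand": 85},
    {"x": -0.8, "y": 4.88, "z": 3.0, "ax": 0, "ay": 0, "az": 11, "hand": 85},
    {"x": -0.8, "y": 4.88, "z": 3.0, "ax": 0, "ay": 0, "az": 11, "hand": 85},
    {"x": -0.8, "y": 4.88, "z": 3.0, "ax": 0, "ay": 0, "az": 11, "hand": 85},
    {"x": -0.8, "y": 4.88, "z": 3.0, "ax": 0, "ay": 0, "az": 11, "hand": 85},
    {"x": -0.8, "y": 4.88, "z": 3.0, "ax": 0, "ay": 0, "az": 11, "hand": 85},
    {"x": -0.8, "y": 4.88, "z": 3.0, "ax": 0, "ay": 0, "az": 11, "hand": 85},
    {"x": -0.8, "y": 4.88, "z": 3.0, "ax": 0, "ay": 0, "az": 11, "hand": 85},
  ],
)

```text
clock: 8.05
eef_pos: [508.7, 144.3, 189.3]
tcp_rot: [-3.137, -0.001, 1.991]
contact_force: [0.0, -0.2, 0.6]
opening: 0.996
grasp_force: 0.0
```

```bash
python3 - <<'E'
from h import *
go([511,142,130],down(71))
E
```

```text
shift [-0.062  0.027  1.185] turn [-4.300e-02  5.000e-03  7.178e+00]
```

Emit:
drive_tool(
  plan=[
    {"x": -0.03, "y": 0.03, "z": 0.6, "ax": 0, "ay": 0, "az": 7.2, "hand": 85},
    {"x": -0.03, "y": 0.03, "z": 0.6, "ax": 0, "ay": 0, "az": 7.2, "hand": 85},
    {"x": -0.03, "y": 0.03, "z": 0.6, "ax": 0, "ay": 0, "az": 7.2, "hand": 85},
    {"x": -0.03, "y": 0.03, "z": 0.6, "ax": 0, "ay": 0, "az": 7.2, "hand": 85},
    {"x": -0.03, "y": 0.03, "z": 0.6, "ax": 0, "ay": 0, "az": 7.2, "hand": 85},
    {"x": -0.03, "y": 0.03, "z": 0.6, "ax": 0, "ay": 0, "az": 7.2, "hand": 85},
    {"x": -0.03, "y": 0.03, "z": 0.6, "ax": 0, "ay": 0, "az": 7.2, "hand": 85},
  ],
)

```text
clock: 8.75
eef_pos: [512.0, 141.5, 161.2]
tcp_rot: [-3.141, 0.001, 1.244]
contact_force: [0.1, 0.0, -0.5]
opening: 0.996
grasp_force: 0.0
```

```bash
python3 - <<'E'
from h import *
import pickle
ci=imaging.camera_info('wrist');pickle.dump(ci,open('w4.pkl','wb'))
go([511,142,61],down(71))
a=snap('wrist','w4')
# predicted plate corners
c,s=np.cos(np.deg2rad(71)),np.sin(np.deg2rad(71))
P=[[511+c*x-s*y,142+s*x+c*y,82] for x,y in((75,30),(75,-30),(-75,-30),(-75,30))]
p=proj(ci,P);print(p.round())
b=a[:,:,::-1].copy();cv2.polylines(b,[p.round().astype(int)],True,(0,0,255),1)
cv2.imwrite('pics/w4b.png',b)
E
```

```text
shift [ 0.003 -0.02   2.003] turn [-0.01   0.005  0.047]
[[275. 112.]
 [354. 112.]
 [347. 283.]
 [281. 283.]]
```

View pics/w4b.png

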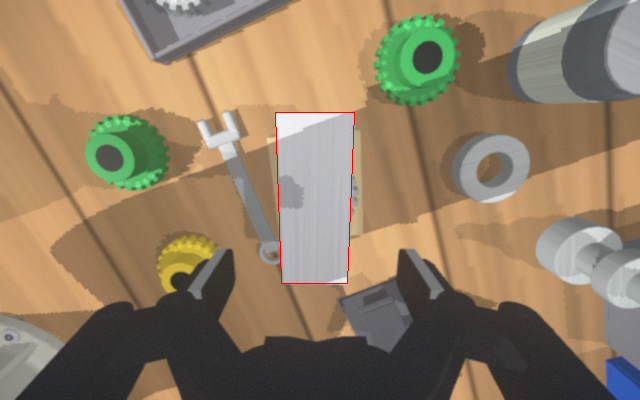

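The plate matches the predicted outline: corners (275,112), (354,112), (347,283), (281,283). The small gear is seen in the tray at the top left. Now I go down and grip the plate.

Emit:
drive_tool(
  plan=[
    {"x": 0, "y": -0.02, "z": 0.6, "ax": 0, "ay": 0, "az": 0, "hand": 83},
    {"x": 0, "y": -0.02, "z": 1.2, "ax": 0, "ay": 0, "az": 0, "hand": 83},
    {"x": 0, "y": -0.02, "z": 1.7, "ax": 0, "ay": 0, "az": 0, "hand": 80},
    {"x": 0, "y": -0.02, "z": 2.0, "ax": 0, "ay": 0, "az": 0, "hand": 75},
    {"x": 0, "y": -0.02, "z": 2.0, "ax": 0, "ay": 0, "az": 0, "hand": 68},
    {"x": 0, "y": -0.02, "z": 2.0, "ax": 0, "ay": 0, "az": 0, "hand": 60},
    {"x": 0, "y": -0.02, "z": 2.0, "ax": 0, "ay": 0, "az": 0, "hand": 50},
    {"x": 0, "y": -0.02, "z": 2.0, "ax": 0, "ay": 0, "az": 0, "hand": 50},
  ],
  grip_force=40,
)

```text
clock: 9.6
eef_pos: [512.6, 141.2, 62.6]
tcp_rot: [3.14, -0.001, 1.239]
contact_force: [0.1, -0.2, -1.3]
opening: 0.691
grasp_force: 43.3
```

Emit:
drive_tool(
  plan=[
    {"x": 0, "y": 0, "z": 0, "ax": 0, "ay": 0, "az": 0, "hand": 50},
    {"x": 0, "y": 0, "z": 0, "ax": 0, "ay": 0, "az": 0, "hand": 50},
    {"x": 0, "y": 0, "z": -0.05, "ax": 0, "ay": 0, "az": 0, "hand": 50},
    {"x": 0, "y": 0, "z": -0.15, "ax": 0, "ay": 0, "az": 0, "hand": 50},
    {"x": 0, "y": 0, "z": -0.4, "ax": 0, "ay": 0, "az": 0, "hand": 50},
    {"x": 0, "y": 0, "z": -0.4, "ax": 0, "ay": 0, "az": 0, "hand": 50},
  ],
)

```text
clock: 10.2
eef_pos: [513.1, 141.3, 83.5]
tcp_rot: [3.139, -0.002, 1.238]
contact_force: [0.8, 0.7, -2.2]
opening: 0.689
grasp_force: 43.5
```

```bash
cat >> h.py <<'E'
def frame(i):
    p=np.load('RK.npy')[i];c,s=np.cos(p[2]),np.sin(p[2])
    return np.array([p[0],p[1],0]),np.array([[c,-s,0],[s,c,0],[0,0,1.]])
def layR():
    o,F=frame(0);q=.5**.5;z=F@[q,0,-q];x=F@[-q,0,-q];return np.c_[x,np.cross(z,x),z]
def lay(off,up=4):
    o,F=frame(0);q=.5**.5;return o+F@[-5,0,91]+up*(F@[q,0,q])-(off-16)*layR()[:,2]
E
python3 - <<'E'
from h import *
print(lay(60),lay(0));go([535,40,230],layR());go(lay(70),layR())
E
```

```text
[536.38630958 -34.37354697 124.9411255 ] [541.49465614 -76.49129614  82.51471863]
shift [-1.769  1.081 -2.93 ] turn [-1.675 -7.378 -4.11 ]
shift [-3.042  1.526 -0.971] turn [-1.675 -7.378 -4.11 ]
```

Emit:
drive_tool(
  plan=[
    {"x": -0.2, "y": 0.1, "z": -1.0, "ax": 0, "ay": 0, "az": 0, "hand": 50},
    {"x": -0.5, "y": 0.3, "z": -2.0, "ax": 0, "ay": 0, "az": 0, "hand": 50},
    {"x": -1.77, "y": 1.08, "z": -2.93, "ax": -1.68, "ay": -7.38, "az": -4.11, "hand": 50},
    {"x": -1.77, "y": 1.08, "z": -2.93, "ax": -1.68, "ay": -7.38, "az": -4.11, "hand": 50},
    {"x": -1.77, "y": 1.08, "z": -2.93, "ax": -1.68, "ay": -7.38, "az": -4.11, "hand": 50},
    {"x": -1.77, "y": 1.08, "z": -2.93, "ax": -1.68, "ay": -7.38, "az": -4.11, "hand": 50},
    {"x": -1.77, "y": 1.08, "z": -2.93, "ax": -1.68, "ay": -7.38, "az": -4.11, "hand": 50},
    {"x": -1.77, "y": 1.08, "z": -2.93, "ax": -1.68, "ay": -7.38, "az": -4.11, "hand": 50},
  ],
)

```text
clock: 11.0
eef_pos: [535.0, 40.5, 229.1]
tcp_rot: [-3.141, 0.788, 1.694]
contact_force: [0.1, -1.3, -1.6]
opening: 0.687
grasp_force: 45.1
```

```bash
python3 - <<'E'
from h import *
go(lay(60),layR());print(monitor.sense()['qpos'].round(2))
E
```

```text
shift [ 0.428 -0.156  2.525] turn [0.016 0.027 0.017]
[ 0.51  0.4   1.82 -0.74  1.35  0.71]
```

Emit:
drive_tool(
  plan=[
    {"x": 0.2, "y": -0.1, "z": 0.8, "ax": 0, "ay": 0, "az": 0, "hand": 50},
    {"x": 0.43, "y": -0.16, "z": 1.6, "ax": 0, "ay": 0, "az": 0, "hand": 50},
    {"x": 0.43, "y": -0.16, "z": 2.3, "ax": 0, "ay": 0, "az": 0, "hand": 50},
    {"x": 0.43, "y": -0.16, "z": 2.5, "ax": 0, "ay": 0, "az": 0, "hand": 50},
    {"x": 0.43, "y": -0.16, "z": 2.5, "ax": 0, "ay": 0, "az": 0, "hand": 50},
  ],
)

```text
clock: 11.5
eef_pos: [534.3, -34.6, 124.0]
tcp_rot: [-3.137, 0.785, 1.693]
contact_force: [0.8, 0.4, -0.8]
opening: 0.693
grasp_force: 45.0
```

```bash
python3 - <<'E'
from h import *
go(lay(4),layR());go(lay(0),layR())
ci={n:imaging.camera_info(n) for n in('scene','side')}
o,F=frame(0);q=.5**.5
T=[]
for n,(x0,y0,x1,y1) in (('scene',(230,120,370,240)),('side',(260,160,400,280))):
    b=snap(n,'r1'+n)[:,:,::-1].copy();b=(255*(b/255.)**.6).astype(np.uint8)
    B=[o+F@np.array([-55+q*l,w,35+q*l]) for l,w in((0,-20),(0,20),(100,20),(100,-20))]
    FT=[o+F@np.array([x,y,0]) for x,y in((-60,-45),(-60,45),(60,45),(60,-45))]
    k=4;b=cv2.resize(b,None,fx=k,fy=k,interpolation=cv2.INTER_CUBIC)
    for P,c in((B,(0,0,255)),(FT,(0,255,0))):cv2.polylines(b,[(proj(ci[n],P)*k+1.5).round().astype(int)],True,c,1)
    T.append(cv2.resize(b[y0*k:y1*k,x0*k:x1*k],None,fx=.7,fy=.7))
cv2.imwrite('pics/r1.png',np.hstack(T));print(np.hstack(T).shape)
E
```

```text
shift [-0.015  0.047  1.108] turn [-0.038 -0.007  0.008]
shift [-0.015  0.048  1.188] turn [-0.038 -0.007  0.008]
(336, 784, 3)
```

View pics/r1.png

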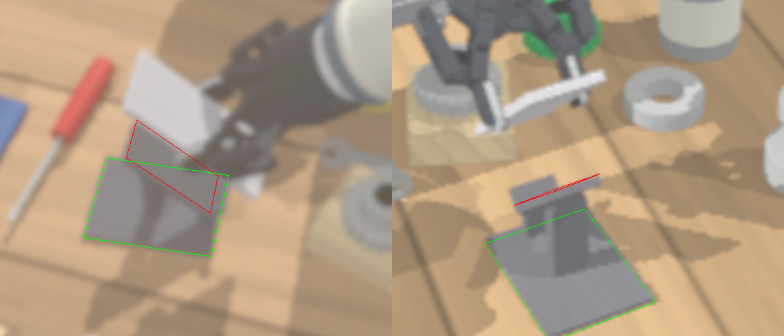

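The overlay lines up with the rest in both views (scene foot (107,158)-(213,255), bed edge in side view (515,205)-(600,173)), with the plate held above it. I'll lower it square to the bed.

Emit:
drive_tool(
  plan=[
    {"x": -0.01, "y": 0.04, "z": 0.4, "ax": 0, "ay": 0, "az": 0, "hand": 50},
    {"x": -0.01, "y": 0.04, "z": 0.7, "ax": 0, "ay": 0, "az": 0, "hand": 50},
    {"x": -0.01, "y": 0.04, "z": 0.9, "ax": 0, "ay": 0, "az": 0, "hand": 50},
    {"x": -0.01, "y": 0.04, "z": 1.02, "ax": 0, "ay": 0, "az": 0, "hand": 50},
    {"x": -0.01, "y": 0.04, "z": 1.1, "ax": 0, "ay": 0, "az": 0, "hand": 50},
    {"x": -0.01, "y": 0.04, "z": 1.1, "ax": 0, "ay": 0, "az": 0, "hand": 50},
  ],
)

```text
clock: 12.2
eef_pos: [541.3, -72.7, 85.8]
tcp_rot: [-3.138, 0.785, 1.693]
contact_force: [0.4, 0.2, -1.3]
opening: 0.688
grasp_force: 45.0
```

Emit:
drive_tool(
  plan=[
    {"x": 0, "y": 0, "z": 0.04, "ax": 0, "ay": 0, "az": 0, "hand": 50},
    {"x": 0, "y": 0, "z": 0.08, "ax": 0, "ay": 0, "az": 0, "hand": 50},
    {"x": 0, "y": 0, "z": 0.11, "ax": 0, "ay": 0, "az": 0, "hand": 50},
    {"x": 0, "y": 0, "z": 0.11, "ax": 0, "ay": 0, "az": 0, "hand": 50},
  ],
)

```text
clock: 12.6
eef_pos: [542.0, -75.9, 82.5]
tcp_rot: [-3.14, 0.784, 1.692]
contact_force: [-1.9, 3.8, 3.1]
opening: 0.689
grasp_force: 45.7
```

Contact is square to the bed. Release and back off.

Emit:
drive_tool(
  plan=[
    {"x": 0, "y": 0, "z": 0, "ax": 0, "ay": 0, "az": 0, "hand": 66},
    {"x": 0, "y": 0, "z": 0, "ax": 0, "ay": 0, "az": 0, "hand": 75},
    {"x": 0, "y": 0, "z": 0, "ax": 0, "ay": 0, "az": 0, "hand": 80},
    {"x": 0, "y": 0, "z": 0, "ax": 0, "ay": 0, "az": 0, "hand": 80},
    {"x": 0, "y": 0, "z": -0.5, "ax": 0, "ay": 0, "az": 0, "hand": 80},
    {"x": 0, "y": 0, "z": -1.3, "ax": 0, "ay": 0, "az": 0, "hand": 80},
    {"x": 0, "y": 0, "z": -2.3, "ax": 0, "ay": 0, "az": 0, "hand": 80},
    {"x": 0, "y": 0, "z": -3.3, "ax": 0, "ay": 0, "az": 0, "hand": 80},
  ],
)

```text
clock: 13.4
eef_pos: [527.4, 40.2, 199.9]
tcp_rot: [-3.137, 0.784, 1.693]
contact_force: [1.7, 0.2, -1.2]
opening: 0.938
grasp_force: 0.0
```

```bash
cat >> h.py <<'E'
def topR():
    o,F=frame(0);q=.5**.5;z=F@[-q,0,-q];x=F@[0,1,0];return np.c_[x,np.cross(z,x),z]
def top(s,n=4):  # TCP at distance s from corner along bed, n off bed
    o,F=frame(0);q=.5**.5;return o+F@[-55+q*s-q*n,0,35+q*s+q*n]
E
python3 - <<'E'
from h import *
print(top(220),top(132),topR().round(2).tolist());go([535,-60,330],topR())
go([535,-60,330],down(0))
E
```

```text
[ 552.16167742 -164.43970003  193.39191899] [ 544.66943579 -102.66700124  131.16652224] [[0.99, 0.09, -0.09], [0.12, -0.7, 0.7], [0.0, -0.71, -0.71]]
shift [-3.26  -0.095 -0.423] turn [11.512 11.564 11.539]
shift [-3.26  -0.095 -0.423] turn [ 6.275  5.61  15.232]
```

Emit:
drive_tool(
  plan=[
    {"x": -3.26, "y": -0.1, "z": -0.42, "ax": 0, "ay": 0, "az": 0, "hand": 60},
    {"x": -3.26, "y": -0.1, "z": -0.42, "ax": 5.7, "ay": 5.7, "az": 5.7, "hand": 60},
    {"x": -3.26, "y": -0.1, "z": -0.42, "ax": 5.7, "ay": 5.7, "az": 5.7, "hand": 60},
    {"x": -3.26, "y": -0.1, "z": -0.42, "ax": 5.7, "ay": 5.7, "az": 5.7, "hand": 40},
    {"x": -3.26, "y": -0.1, "z": -0.42, "ax": 5.7, "ay": 5.7, "az": 5.7, "hand": 40},
    {"x": -3.26, "y": -0.1, "z": -0.42, "ax": 5.7, "ay": 5.7, "az": 5.7, "hand": 40},
    {"x": -3.26, "y": -0.1, "z": -0.42, "ax": 5.7, "ay": 5.7, "az": 5.7, "hand": 40},
    {"x": -3.26, "y": -0.1, "z": -0.42, "ax": 5.7, "ay": 5.7, "az": 5.7, "hand": 40},
  ],
)

```text
clock: 14.2
eef_pos: [535.8, -61.3, 329.2]
tcp_rot: [-2.898, 0.241, 0.94]
contact_force: [-0.3, -0.1, 0.1]
opening: 0.47
grasp_force: 0.0
```

```bash
python3 - <<'E'
from h import *
print(monitor.sense()['qpos'].round(2));go([545,-150,260],topR())
E
```

```text
[-0.07  0.33  1.49 -0.07  1.66  0.59]
shift [-0.955  1.56   1.324] turn [5.801 5.819 5.803]
```

Emit:
drive_tool(
  plan=[
    {"x": -0.95, "y": 1.56, "z": 1.32, "ax": 5.8, "ay": 5.8, "az": 5.8, "hand": 35},
    {"x": -0.95, "y": 1.56, "z": 1.32, "ax": 5.8, "ay": 5.8, "az": 5.8, "hand": 35},
    {"x": -0.95, "y": 1.56, "z": 1.32, "ax": 5.8, "ay": 5.8, "az": 5.8, "hand": 35},
    {"x": -0.95, "y": 1.56, "z": 1.32, "ax": 5.8, "ay": 5.8, "az": 5.8, "hand": 35},
    {"x": -0.95, "y": 1.56, "z": 1.32, "ax": 5.8, "ay": 5.8, "az": 5.8, "hand": 35},
    {"x": -0.95, "y": 1.56, "z": 1.32, "ax": 5.8, "ay": 5.8, "az": 5.8, "hand": 35},
    {"x": -0.95, "y": 1.56, "z": 1.32, "ax": 5.8, "ay": 5.8, "az": 5.8, "hand": 35},
    {"x": -0.95, "y": 1.56, "z": 1.32, "ax": 5.8, "ay": 5.8, "az": 5.8, "hand": 35},
  ],
)

```text
clock: 15.0
eef_pos: [543.4, -151.2, 258.3]
tcp_rot: [-2.356, 0.006, 0.121]
contact_force: [0.6, -0.2, 0.1]
opening: 0.409
grasp_force: 0.0
```

```bash
python3 - <<'E'
from h import *
print(monitor.sense()['qpos'].round(2));go(top(200),topR())
ci={n:imaging.camera_info(n) for n in('scene','side','wrist')}
T=[]
for n,(x0,y0,x1,y1) in (('scene',(230,100,350,240)),('side',(260,160,400,280)),('wrist',(0,0,640,400))):
    b=snap(n,'r2'+n)[:,:,::-1].copy();b=(255*(b/255.)**.7).astype(np.uint8)
    P=[]
    for s in(0,150):
        for w in ((-30,30) if s==0 else(30,-30)):
            o,F=frame(0);P.append(top(s,8)+F@[0,w,0])
    k=4 if n!='wrist' else 1;b=cv2.resize(b,None,fx=k,fy=k,interpolation=cv2.INTER_CUBIC)
    cv2.polylines(b,[(proj(ci[n],P)*k).round().astype(int)],True,(0,0,255),1)
    b=b[y0*k:y1*k,x0*k:x1*k];T.append(cv2.resize(b,None,fx=300/b.shape[0],fy=300/b.shape[0]))
M=np.zeros((600,T[0].shape[1]+T[1].shape[1],3),np.uint8);M[:300]=np.hstack(T[:2]);M[300:,:T[2].shape[1]]=T[2]
cv2.imwrite('pics/r2.png',M);print(M.shape)
E
```

```text
[-0.6   0.53  1.53  0.56  1.65  0.73]
shift [0.151 1.119 1.118] turn [ 0.002  0.041 -0.034]
(600, 607, 3)
```

View pics/r2.png

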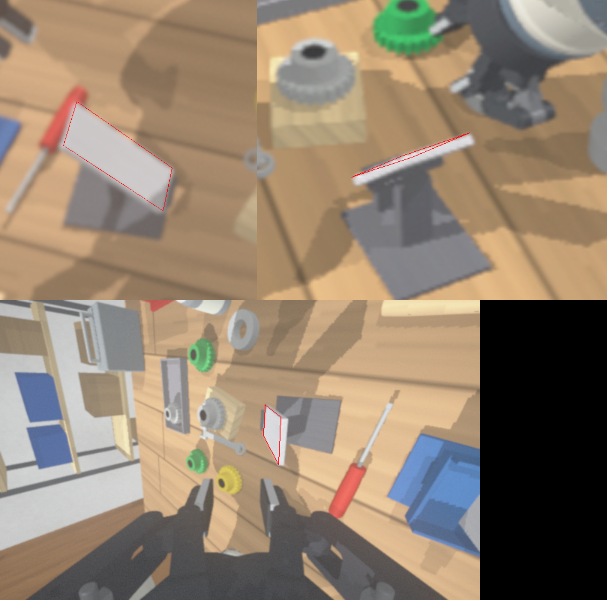

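The plate lies home on the rest exactly on the predicted outline (scene tile (75,103)-(165,210)). Now I take it by the upper edge.

Emit:
drive_tool(
  plan=[
    {"x": 0.15, "y": 0.6, "z": 0.5, "ax": 0, "ay": 0, "az": 0, "hand": 35},
    {"x": 0.15, "y": 1.12, "z": 0.9, "ax": 0, "ay": 0, "az": 0, "hand": 35},
    {"x": 0.15, "y": 1.12, "z": 1.12, "ax": 0, "ay": 0, "az": 0, "hand": 35},
    {"x": 0.15, "y": 1.12, "z": 1.12, "ax": 0, "ay": 0, "az": 0, "hand": 35},
  ],
)

```text
clock: 15.55
eef_pos: [552.3, -146.9, 180.7]
tcp_rot: [-2.359, 0.003, 0.13]
contact_force: [0.3, 0.5, 0.1]
opening: 0.407
grasp_force: 0.0
```

```bash
python3 - <<'E'
from h import *
go(top(132),topR())
E
```

```text
shift [-0.033  0.062  1.335] turn [0.027 0.087 0.042]
```

Emit:
drive_tool(
  plan=[
    {"x": -0.03, "y": 0.06, "z": 0.5, "ax": 0, "ay": 0, "az": 0, "hand": 35},
    {"x": -0.03, "y": 0.06, "z": 1.0, "ax": 0, "ay": 0, "az": 0, "hand": 35},
    {"x": -0.03, "y": 0.06, "z": 1.33, "ax": 0, "ay": 0, "az": 0, "hand": 35},
    {"x": -0.03, "y": 0.06, "z": 1.33, "ax": 0, "ay": 0, "az": 0, "hand": 25},
    {"x": -0.03, "y": 0.06, "z": 1.33, "ax": 0, "ay": 0, "az": 0, "hand": 16},
    {"x": -0.03, "y": 0.06, "z": 1.33, "ax": 0, "ay": 0, "az": 0, "hand": 12},
    {"x": -0.03, "y": 0.06, "z": 1.33, "ax": 0, "ay": 0, "az": 0, "hand": 8},
    {"x": -0.03, "y": 0.06, "z": 1.33, "ax": 0, "ay": 0, "az": 0, "hand": 4},
  ],
  grip_force=40,
)

```text
clock: 16.35
eef_pos: [546.0, -105.5, 132.8]
tcp_rot: [-2.36, 0.0, 0.126]
contact_force: [1.2, -1.6, 6.1]
opening: 0.08
grasp_force: 39.6
```

Emit:
drive_tool(
  plan=[
    {"x": 0, "y": 0, "z": 0, "ax": 0, "ay": 0, "az": 0, "hand": 2},
    {"x": 0, "y": 0, "z": 0, "ax": 0, "ay": 0, "az": 0, "hand": 2},
    {"x": 0, "y": 0, "z": 0, "ax": 0, "ay": 0, "az": 0, "hand": 2},
  ],
)

```text
clock: 16.65
eef_pos: [546.0, -105.5, 132.8]
tcp_rot: [-2.36, 0.0, 0.126]
contact_force: [0.2, -2.3, 5.2]
opening: 0.084
grasp_force: 39.6
```

```bash
cat >> h.py <<'E'
def rkR(lean=11):
    o,F=frame(1);a=np.deg2rad(lean);z=-F@[np.sin(a),0,np.cos(a)];x=F@[0,1,0];return np.c_[x,np.cross(z,x),z]
def rk(h,d=20,lean=11,L=135):
    o,F=frame(1);a=np.deg2rad(lean);b=np.deg2rad(20)
    n=F@[-np.cos(b),0,np.sin(b)];u=F@[np.sin(b),0,np.cos(b)];N=F@[-np.cos(a),0,np.sin(a)];U=F@[np.sin(a),0,np.cos(a)]
    return o+F@[20,0,30]+d*n+u*1+4*N+U*(L+h)
E
python3 - <<'E'
from h import *
print(rk(160),rk(0));go(rk(160),rkR());print(monitor.sense()['qpos'].round(2))
T=Ro.from_euler('xyz',monitor.sense()['tcp_rot']).as_matrix();print((T.T@[0,-40,110]/50).round(2))
E
```

```text
[ 511.78573097 -344.19364329  328.12335059] [ 514.20572864 -313.76026896  171.06300123]
shift [-1.281  0.548 -6.048] turn [-5.61   0.935  1.759]
[-0.54  0.64  1.65  0.59  1.42  0.64]
[-0.1  -0.99 -2.12]
```

Emit:
drive_tool(
  plan=[
    {"x": 0, "y": -0.2, "z": -0.1, "ax": 0, "ay": 0, "az": 0, "hand": 2},
    {"x": 0, "y": -0.6, "z": -0.9, "ax": 0, "ay": 0, "az": 0, "hand": 2},
    {"x": -0.1, "y": -1.0, "z": -1.8, "ax": 0, "ay": 0, "az": 0, "hand": 2},
    {"x": -0.2, "y": -1.0, "z": -2.7, "ax": 0, "ay": 0, "az": 0, "hand": 2},
    {"x": -1.28, "y": 0.4, "z": -6.05, "ax": -5.6, "ay": 0.93, "az": 1.76, "hand": 2},
    {"x": -1.28, "y": 0.4, "z": -6.05, "ax": -5.6, "ay": 0.93, "az": 1.76, "hand": 2},
    {"x": -1.28, "y": 0.55, "z": -6.05, "ax": -5.6, "ay": 0.93, "az": 1.76, "hand": 2},
    {"x": -1.28, "y": 0.55, "z": -6.05, "ax": -5.6, "ay": 0.93, "az": 1.76, "hand": 2},
  ],
)

```text
clock: 17.45
eef_pos: [511.1, -346.7, 329.8]
tcp_rot: [-2.936, 0.001, -0.075]
contact_force: [0.3, -0.3, -1.1]
opening: 0.081
grasp_force: 39.4
```

```bash
python3 - <<'E'
from h import *
go(rk(160),rkR());go(rk(80),rkR())
E
```

```text
shift [ 0.011 -0.043  0.043] turn [-0.132  0.021  0.037]
shift [ 0.014 -0.02   1.643] turn [-0.132  0.021  0.037]
```

Emit:
drive_tool(
  plan=[
    {"x": 0, "y": -0.03, "z": 0.5, "ax": -0.13, "ay": 0, "az": 0, "hand": 2},
    {"x": 0, "y": -0.03, "z": 1.2, "ax": -0.13, "ay": 0, "az": 0, "hand": 2},
    {"x": 0, "y": -0.02, "z": 1.9, "ax": -0.13, "ay": 0, "az": 0, "hand": 2},
    {"x": 0, "y": -0.02, "z": 2.5, "ax": -0.13, "ay": 0, "az": 0, "hand": 2},
    {"x": 0, "y": -0.02, "z": 2.8, "ax": -0.13, "ay": 0, "az": 0, "hand": 2},
    {"x": 0, "y": -0.02, "z": 2.9, "ax": -0.13, "ay": 0, "az": 0, "hand": 2},
    {"x": 0, "y": -0.02, "z": 2.9, "ax": -0.13, "ay": 0, "az": 0, "hand": 2},
  ],
)

```text
clock: 18.15
eef_pos: [513.5, -312.1, 186.0]
tcp_rot: [-2.942, 0.004, -0.071]
contact_force: [-0.1, -0.4, -1.3]
opening: 0.08
grasp_force: 39.4
```

```bash
python3 - <<'E'
from h import *
go(rk(0),rkR())
E
```

```text
shift [0.017 0.09  0.286] turn [-0.075  0.053  0.067]
```

Emit:
drive_tool(
  plan=[
    {"x": 0, "y": 0.03, "z": 0.1, "ax": 0, "ay": 0, "az": 0, "hand": 2},
    {"x": 0, "y": 0.03, "z": 0.15, "ax": 0, "ay": 0, "az": 0, "hand": 2},
    {"x": 0, "y": 0.03, "z": 0.2, "ax": 0, "ay": 0, "az": 0, "hand": 2},
    {"x": 0, "y": 0.03, "z": 0.2, "ax": 0, "ay": 0, "az": 0, "hand": 2},
  ],
)

```text
clock: 18.55
eef_pos: [513.3, -311.5, 175.4]
tcp_rot: [-2.942, 0.004, -0.071]
contact_force: [-0.0, 0.7, -1.6]
opening: 0.081
grasp_force: 39.4
```

Emit:
drive_tool(
  plan=[
    {"x": 0, "y": 0, "z": 0.04, "ax": 0, "ay": 0, "az": 0, "hand": 2},
    {"x": 0, "y": 0, "z": 0.08, "ax": 0, "ay": 0, "az": 0, "hand": 2},
    {"x": 0, "y": 0, "z": 0.08, "ax": 0, "ay": 0, "az": 0, "hand": 2},
  ],
)

```text
clock: 18.85
eef_pos: [514.4, -311.7, 173.3]
tcp_rot: [-2.944, 0.001, -0.071]
contact_force: [-1.3, -2.8, 9.6]
opening: 0.08
grasp_force: 41.1
```

Emit:
drive_tool(
  plan=[
    {"x": 0, "y": 0, "z": -0.04, "ax": 0, "ay": 0, "az": 0, "hand": 2},
    {"x": 0, "y": 0.04, "z": -0.04, "ax": 0, "ay": 0, "az": 0, "hand": 2},
    {"x": 0, "y": 0.08, "z": -0.03, "ax": 0, "ay": 0, "az": 0, "hand": 2},
    {"x": 0, "y": 0.08, "z": -0.03, "ax": 0, "ay": 0, "az": 0, "hand": 2},
  ],
)

```text
clock: 19.25
eef_pos: [513.3, -315.1, 172.3]
tcp_rot: [-2.942, 0.004, -0.072]
contact_force: [0.1, -0.3, 3.5]
opening: 0.081
grasp_force: 40.3
```

Emit:
drive_tool(
  plan=[
    {"x": 0, "y": 0, "z": 0, "ax": 0, "ay": 0, "az": 0, "hand": 10},
    {"x": 0, "y": 0, "z": 0, "ax": 0, "ay": 0, "az": 0, "hand": 13},
    {"x": 0, "y": 0, "z": 0, "ax": 0, "ay": 0, "az": 0, "hand": 16},
    {"x": 0, "y": 0, "z": 0, "ax": 0, "ay": 0, "az": 0, "hand": 16},
  ],
)

```text
clock: 19.65
eef_pos: [513.0, -314.8, 172.0]
tcp_rot: [-2.942, 0.005, -0.071]
contact_force: [0.3, -0.1, -0.4]
opening: 0.185
grasp_force: 0.1
```

Emit:
drive_tool(
  plan=[
    {"x": 0, "y": 0, "z": -0.1, "ax": 0, "ay": 0, "az": 0, "hand": 16},
    {"x": 0, "y": 0, "z": -0.2, "ax": 0, "ay": 0, "az": 0, "hand": 16},
    {"x": 0, "y": 0, "z": -0.35, "ax": 0, "ay": 0, "az": 0, "hand": 16},
    {"x": 0, "y": 0, "z": -0.6, "ax": 0, "ay": 0, "az": 0, "hand": 16},
    {"x": 0, "y": -0.3, "z": -1.0, "ax": 0, "ay": 0, "az": 0, "hand": 16},
    {"x": 0, "y": -1.0, "z": -1.4, "ax": 0, "ay": 0, "az": 0, "hand": 10},
    {"x": 0, "y": -1.8, "z": -1.4, "ax": 0, "ay": 0, "az": 0, "hand": 2},
    {"x": 0, "y": -1.8, "z": -1.4, "ax": 0, "ay": 0, "az": 0, "hand": 0},
  ],
)

```text
clock: 20.45
eef_pos: [519.6, -238.0, 261.7]
tcp_rot: [-2.942, 0.001, -0.069]
contact_force: [-1.1, -0.2, -0.4]
opening: -0.003
grasp_force: 0.0
```

```bash
cat >> h.py <<'E'
def push(g,up=50,lean=-15):
    o,F=frame(1);b=np.deg2rad(20);n=F@[-np.cos(b),0,np.sin(b)];u=F@[np.sin(b),0,np.cos(b)]
    return o+F@[20,0,30]+(24+g)*n+up*u-14.5*rkR(lean)[:,1]
E
python3 - <<'E'
from h import *
print(push(30),push(0));go(push(60,120),rkR(-15));go(push(30),rkR(-15))
E
```

```text
[ 518.25069408 -262.89164689   91.70084262] [ 516.0160766  -290.99371948   81.44023833]
shift [0.011 0.779 1.759] turn [-4.41   0.008  0.098]
shift [0.012 1.165 3.232] turn [-4.41   0.008  0.098]
```

Emit:
drive_tool(
  plan=[
    {"x": 0, "y": 0, "z": 0, "ax": -4.4, "ay": 0, "az": 0.1, "hand": 0},
    {"x": 0, "y": 0.3, "z": 0.5, "ax": -4.4, "ay": 0, "az": 0.1, "hand": 0},
    {"x": 0, "y": 0.5, "z": 1.0, "ax": -4.4, "ay": 0, "az": 0.1, "hand": 0},
    {"x": 0, "y": 0.78, "z": 1.76, "ax": -4.4, "ay": 0, "az": 0.1, "hand": 0},
    {"x": 0, "y": 1.0, "z": 2.6, "ax": -4.4, "ay": 0, "az": 0.1, "hand": 0},
    {"x": 0, "y": 1.16, "z": 3.23, "ax": -4.4, "ay": 0, "az": 0.1, "hand": 0},
    {"x": 0, "y": 1.16, "z": 3.23, "ax": -4.4, "ay": 0, "az": 0.1, "hand": 0},
  ],
)

```text
clock: 21.15
eef_pos: [513.5, -265.0, 85.3]
tcp_rot: [2.882, 0.011, -0.082]
contact_force: [0.2, 1.1, 0.6]
opening: -0.001
grasp_force: 0.0
```

```bash
python3 - <<'E'
from h import *
go(push(5),rkR(-15));go(push(0),rkR(-15));
ci={n:imaging.camera_info(n) for n in('scene','side')}
o,F=frame(1);b_=np.deg2rad(20);n_=F@[-np.cos(b_),0,np.sin(b_)];u_=F@[np.sin(b_),0,np.cos(b_)]
# edge strip: unviewed check is left for later
for n in ci: snap(n,'k1'+n)
E
```

```text
shift [0.093 0.396 0.148] turn [-0.024  0.108  0.001]
shift [0.093 0.478 0.205] turn [-0.024  0.108  0.001]
```

Emit:
drive_tool(
  plan=[
    {"x": 0, "y": 0.2, "z": 0.0, "ax": 0, "ay": 0, "az": 0, "hand": 0},
    {"x": 0, "y": 0.35, "z": 0.05, "ax": 0, "ay": 0, "az": 0, "hand": 0},
    {"x": 0, "y": 0.43, "z": 0.1, "ax": 0, "ay": 0, "az": 0, "hand": 0},
    {"x": 0, "y": 0.43, "z": 0.1, "ax": 0, "ay": 0, "az": 0, "hand": 0},
  ],
)

```text
clock: 21.65
eef_pos: [514.6, -288.5, 90.4]
tcp_rot: [2.88, 0.002, -0.083]
contact_force: [0.2, 0.2, -0.3]
opening: -0.004
grasp_force: 0.0
```

Emit:
drive_tool(
  plan=[
    {"x": 0, "y": 0.05, "z": 0.02, "ax": 0, "ay": 0, "az": 0, "hand": 0},
    {"x": 0, "y": 0.1, "z": 0.04, "ax": 0, "ay": 0, "az": 0, "hand": 0},
    {"x": 0, "y": 0.1, "z": 0.04, "ax": 0, "ay": 0, "az": 0, "hand": 0},
  ],
)

```text
clock: 21.95
eef_pos: [514.0, -292.9, 88.9]
tcp_rot: [2.881, 0.004, -0.082]
contact_force: [-0.4, -0.8, 0.1]
opening: -0.001
grasp_force: 0.0
```

Emit:
drive_tool(
  plan=[
    {"x": 0, "y": 0.04, "z": 0, "ax": 0, "ay": 0, "az": 0, "hand": 0},
    {"x": 0, "y": 0.08, "z": 0, "ax": 0, "ay": 0, "az": 0, "hand": 0},
    {"x": 0, "y": 0.08, "z": 0, "ax": 0, "ay": 0, "az": 0, "hand": 0},
  ],
)

```text
clock: 22.25
eef_pos: [513.8, -296.8, 90.1]
tcp_rot: [2.881, 0.004, -0.082]
contact_force: [-1.3, 0.4, -0.1]
opening: -0.001
grasp_force: 0.0
```

Emit:
drive_tool(
  plan=[
    {"x": 0, "y": 0.04, "z": 0, "ax": 0, "ay": 0, "az": 0, "hand": 0},
    {"x": 0, "y": 0.08, "z": 0, "ax": 0, "ay": 0, "az": 0, "hand": 0},
    {"x": 0, "y": 0.08, "z": 0, "ax": 0, "ay": 0, "az": 0, "hand": 0},
  ],
)

```text
clock: 22.55
eef_pos: [513.4, -300.7, 91.1]
tcp_rot: [2.881, 0.004, -0.082]
contact_force: [-0.5, 0.1, -0.1]
opening: -0.003
grasp_force: 0.0
```

Emit:
drive_tool(
  plan=[
    {"x": 0, "y": 0.03, "z": 0, "ax": 0, "ay": 0, "az": 0, "hand": 0},
    {"x": 0, "y": 0.06, "z": 0, "ax": 0, "ay": 0, "az": 0, "hand": 0},
    {"x": 0, "y": 0.06, "z": 0, "ax": 0, "ay": 0, "az": 0, "hand": 0},
  ],
)

```text
clock: 22.85
eef_pos: [513.1, -302.7, 91.5]
tcp_rot: [2.882, 0.004, -0.082]
contact_force: [0.9, 4.7, -0.5]
opening: -0.002
grasp_force: 2.3
```

Emit:
drive_tool(
  plan=[
    {"x": 0, "y": 0.03, "z": 0, "ax": 0, "ay": 0, "az": 0, "hand": 0},
    {"x": 0, "y": 0.03, "z": 0, "ax": 0, "ay": 0, "az": 0, "hand": 0},
  ],
)

```text
clock: 23.05
eef_pos: [513.1, -303.0, 91.5]
tcp_rot: [2.884, 0.004, -0.082]
contact_force: [3.3, 12.3, -0.9]
opening: 0.001
grasp_force: 5.5
```

Stiff resistance: the plate is seated solidly against the pile. Now I back away and look.

Emit:
drive_tool(
  plan=[
    {"x": 0, "y": -0.2, "z": 0, "ax": 0, "ay": 0, "az": 0, "hand": 0},
    {"x": 0, "y": -0.8, "z": -0.3, "ax": 0, "ay": 0, "az": 0, "hand": 0},
    {"x": 0, "y": -1.2, "z": -1.2, "ax": 0, "ay": 0, "az": 0, "hand": 0},
    {"x": 0, "y": -1.6, "z": -2.2, "ax": 0, "ay": 0, "az": 0, "hand": 20},
    {"x": 0, "y": -2.2, "z": -3.2, "ax": 0, "ay": 0, "az": 0, "hand": 50},
    {"x": 0, "y": -3.0, "z": -4.2, "ax": 0, "ay": 0, "az": 0, "hand": 80},
    {"x": 0, "y": -3.0, "z": -4.2, "ax": 0, "ay": 0, "az": 0, "hand": 80},
  ],
)

```text
clock: 23.75
eef_pos: [531.0, -104.0, 259.4]
tcp_rot: [2.881, -0.0, -0.08]
contact_force: [0.8, -0.1, 0.0]
opening: 0.679
grasp_force: 0.0
```

```bash
python3 - <<'E'
from h import *
print(monitor.sense()['qpos'].round(2));go([511,142,150],down(71))
ci={n:imaging.camera_info(n) for n in('scene','side','wrist')}
o,F=frame(1);b_=np.deg2rad(20);n_=F@[-np.cos(b_),0,np.sin(b_)];u_=F@[np.sin(b_),0,np.cos(b_)];y_=F[:,1]
P=[o+F@[20,0,30]+24*n_+h*u_+w*y_ for h,w in((0,-30),(150,-30),(150,30),(0,30))]
T=[]
for n in ci:
    b=snap(n,'k2'+n)[:,:,::-1].copy();p=proj(ci[n],P);c=p.mean(0)
    k=4;r=np.array([50,38]) if n!='wrist' else np.array([100,75])
    if n=='wrist':k=2
    x0,y0=np.clip((c-r).astype(int),0,[640-2*r[0],400-2*r[1]])
    b=cv2.resize(b[y0:y0+2*r[1],x0:x0+2*r[0]],None,fx=k,fy=k,interpolation=cv2.INTER_CUBIC)
    cv2.polylines(b,[((p-[x0,y0])*k).round().astype(int)],True,(0,0,255),1);T.append(b)
M=np.zeros((600,800,3),np.uint8)
for i,t in enumerate(T):
    y,x=divmod(i,2);M[y*300:y*300+300,x*400:x*400+400]=t[:300,:400]
t=cv2.resize(cv2.imread('pics/k2scene.png')[150:290,310:500],(400,295));M[300:595,400:]=t
cv2.imwrite('pics/k2.png',M)
E
```

```text
[-0.03  0.2   1.8  -0.28  1.17  1.73]
shift [-0.795 -5.271  0.859] turn [  2.116   1.64  -12.526]
```

View pics/k2.png

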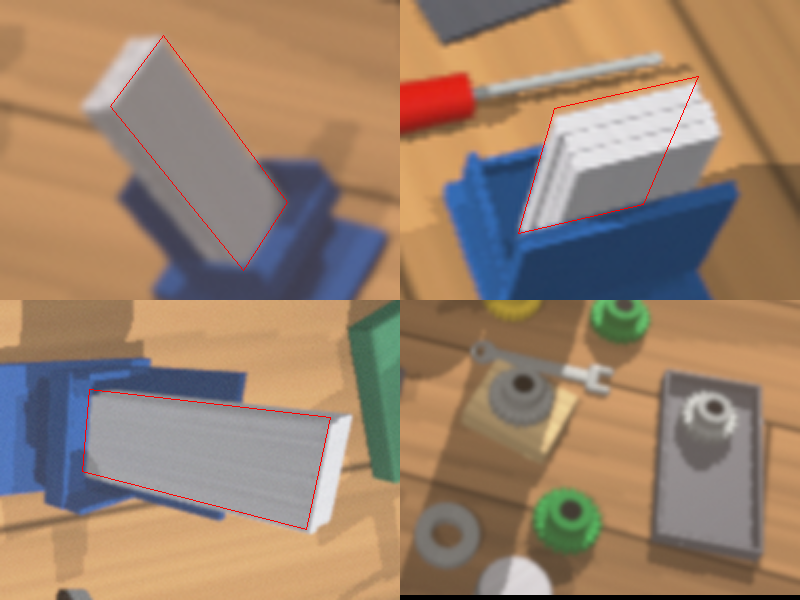

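The three plates stand face to face: wrist tile outline (83,390)-(330,530) coincides, and the side tile shows parallel ends at (640,150). The small gear is flat in the tray at (708,410), and the large gear stays on the pallet at (520,395). Next, the large gear.

```bash
python3 - <<'E'
from h import *
go([511,142,150],down(5))
E
```

```text
shift [-0.782 -5.291  0.811] turn [ 2.487  0.221 -1.58 ]
```

Emit:
drive_tool(
  plan=[
    {"x": -0.78, "y": -5.29, "z": 0.8, "ax": 2.5, "ay": 0.22, "az": -1.6, "hand": 75},
    {"x": -0.78, "y": -5.29, "z": 0.8, "ax": 2.5, "ay": 0.22, "az": -1.6, "hand": 75},
    {"x": -0.78, "y": -5.29, "z": 0.8, "ax": 2.5, "ay": 0.22, "az": -1.6, "hand": 75},
    {"x": -0.78, "y": -5.29, "z": 0.8, "ax": 2.5, "ay": 0.22, "az": -1.6, "hand": 75},
    {"x": -0.78, "y": -5.29, "z": 0.8, "ax": 2.5, "ay": 0.22, "az": -1.6, "hand": 75},
    {"x": -0.78, "y": -5.29, "z": 0.8, "ax": 2.5, "ay": 0.22, "az": -1.6, "hand": 75},
    {"x": -0.78, "y": -5.29, "z": 0.8, "ax": 2.5, "ay": 0.22, "az": -1.6, "hand": 75},
    {"x": -0.78, "y": -5.29, "z": 0.8, "ax": 2.5, "ay": 0.22, "az": -1.6, "hand": 75},
  ],
)

```text
clock: 24.7
eef_pos: [510.2, 140.1, 148.7]
tcp_rot: [-3.141, 0.004, 0.087]
contact_force: [0.9, -0.9, -0.5]
opening: 0.874
grasp_force: 0.0
```

```bash
python3 - <<'E'
from h import *
go([511,142,58],down(5))
ci=imaging.camera_info('wrist');a=snap('wrist','g1')
p=proj(ci,[[511,142,74]])[0];print(p.round())
# dark bore near prediction
x,y=p.astype(int);g=cv2.cvtColor(a,cv2.COLOR_RGB2GRAY)[y-40:y+40,x-40:x+40]
m=(g<np.percentile(g,4)).astype(np.uint8);n,l,st,ce=cv2.connectedComponentsWithStats(m)
i=1+st[1:,4].argmax();c=ce[i]+[x-40,y-40];print(st[i],c,onz(ci,c,74).round(1))
E
```

```text
shift [ 0.028 -0.034  1.814] turn [-0.01   0.043  0.001]
[313. 206.]
[ 32  25  25  25 168] [317.30357143 204.78571429] [512.5 138.9  74. ]
```

Emit:
drive_tool(
  plan=[
    {"x": 0.02, "y": -0.02, "z": 0.5, "ax": 0, "ay": 0, "az": 0, "hand": 75},
    {"x": 0.02, "y": -0.02, "z": 1.0, "ax": 0, "ay": 0, "az": 0, "hand": 75},
    {"x": 0.02, "y": -0.02, "z": 1.5, "ax": 0, "ay": 0, "az": 0, "hand": 75},
    {"x": 0.02, "y": -0.02, "z": 1.8, "ax": 0, "ay": 0, "az": 0, "hand": 75},
    {"x": 0.02, "y": -0.02, "z": 1.8, "ax": 0, "ay": 0, "az": 0, "hand": 70},
    {"x": 0.02, "y": -0.02, "z": 1.8, "ax": 0, "ay": 0, "az": 0, "hand": 60},
    {"x": 0.02, "y": -0.02, "z": 1.8, "ax": 0, "ay": 0, "az": 0, "hand": 50},
    {"x": 0.02, "y": -0.02, "z": 1.8, "ax": 0, "ay": 0, "az": 0, "hand": 40},
  ],
  grip_force=60,
)

```text
clock: 25.55
eef_pos: [512.4, 142.0, 61.4]
tcp_rot: [-3.14, 0.001, 0.087]
contact_force: [-0.9, -5.4, 8.4]
opening: 0.511
grasp_force: 59.6
```

Emit:
drive_tool(
  plan=[
    {"x": 0, "y": 0, "z": 0, "ax": 0, "ay": 0, "az": 0, "hand": 35},
    {"x": 0, "y": 0, "z": 0, "ax": 0, "ay": 0, "az": 0, "hand": 35},
    {"x": 0, "y": 0, "z": 0, "ax": 0, "ay": 0, "az": 0, "hand": 35},
  ],
)

```text
clock: 25.85
eef_pos: [512.3, 142.0, 61.4]
tcp_rot: [-3.14, 0.0, 0.087]
contact_force: [-1.2, -4.9, 8.1]
opening: 0.511
grasp_force: 59.5
```

Emit:
drive_tool(
  plan=[
    {"x": 0, "y": 0, "z": -0.1, "ax": 0, "ay": 0, "az": 0, "hand": 35},
    {"x": 0, "y": 0, "z": -0.3, "ax": 0, "ay": 0, "az": 0, "hand": 35},
    {"x": 0, "y": 0, "z": -0.8, "ax": 0, "ay": 0, "az": 0, "hand": 35},
    {"x": 0, "y": 0, "z": -1.5, "ax": 0, "ay": 0, "az": 0, "hand": 35},
    {"x": 0, "y": 0, "z": -2.0, "ax": 0, "ay": 0, "az": 0, "hand": 35},
    {"x": 0, "y": 0, "z": -2.0, "ax": 0, "ay": 0, "az": 0, "hand": 35},
  ],
)

```text
clock: 26.45
eef_pos: [513.7, 143.0, 163.4]
tcp_rot: [-3.138, -0.004, 0.087]
contact_force: [1.5, -0.7, -6.4]
opening: 0.508
grasp_force: 63.1
```

```bash
python3 - <<'E'
from h import *
go([566,370,158],down(5))
E
```

```text
shift [ 1.436 -4.431  0.129] turn [-0.033 -0.036 -0.002]
```

Emit:
drive_tool(
  plan=[
    {"x": 0.3, "y": -0.9, "z": 0, "ax": 0, "ay": 0, "az": 0, "hand": 35},
    {"x": 0.6, "y": -1.8, "z": 0, "ax": 0, "ay": 0, "az": 0, "hand": 35},
    {"x": 0.9, "y": -2.7, "z": 0, "ax": 0, "ay": 0, "az": 0, "hand": 35},
    {"x": 1.2, "y": -3.6, "z": 0, "ax": 0, "ay": 0, "az": 0, "hand": 35},
    {"x": 1.42, "y": -4.2, "z": 0.1, "ax": 0, "ay": 0, "az": 0, "hand": 35},
    {"x": 1.42, "y": -4.42, "z": 0.4, "ax": 0, "ay": 0, "az": 0, "hand": 35},
    {"x": 1.42, "y": -4.42, "z": 1.0, "ax": 0, "ay": 0, "az": 0, "hand": 35},
    {"x": 1.42, "y": -4.42, "z": 1.6, "ax": 0, "ay": 0, "az": 0, "hand": 35},
  ],
)

```text
clock: 27.25
eef_pos: [561.6, 368.5, 77.3]
tcp_rot: [-3.14, 0.004, 0.088]
contact_force: [-0.5, -1.0, -6.9]
opening: 0.505
grasp_force: 63.7
```

```bash
python3 - <<'E'
from h import *
go([566,370,37],down(5))
E
```

```text
shift [ 0.094 -0.022  0.805] turn [-0.011  0.041  0.006]
```

Emit:
drive_tool(
  plan=[
    {"x": 0.02, "y": 0, "z": 0.3, "ax": 0, "ay": 0, "az": 0, "hand": 35},
    {"x": 0.02, "y": 0, "z": 0.55, "ax": 0, "ay": 0, "az": 0, "hand": 35},
    {"x": 0.02, "y": 0, "z": 0.7, "ax": 0, "ay": 0, "az": 0, "hand": 35},
    {"x": 0.02, "y": 0, "z": 0.75, "ax": 0, "ay": 0, "az": 0, "hand": 35},
    {"x": 0.02, "y": 0, "z": 0.75, "ax": 0, "ay": 0, "az": 0, "hand": 35},
  ],
)

```text
clock: 27.75
eef_pos: [564.2, 369.0, 42.9]
tcp_rot: [-3.139, 0.002, 0.087]
contact_force: [0.9, -0.1, -6.2]
opening: 0.508
grasp_force: 63.4
```

Emit:
drive_tool(
  plan=[
    {"x": 0, "y": 0, "z": 0.05, "ax": 0, "ay": 0, "az": 0, "hand": 35},
    {"x": 0, "y": 0, "z": 0.09, "ax": 0, "ay": 0, "az": 0, "hand": 35},
    {"x": 0, "y": 0, "z": 0.12, "ax": 0, "ay": 0, "az": 0, "hand": 35},
    {"x": 0, "y": 0, "z": 0.12, "ax": 0, "ay": 0, "az": 0, "hand": 35},
  ],
)

```text
clock: 28.15
eef_pos: [563.9, 369.0, 36.6]
tcp_rot: [-3.139, 0.002, 0.087]
contact_force: [0.6, 1.0, -5.9]
opening: 0.51
grasp_force: 63.8
```

Emit:
drive_tool(
  plan=[
    {"x": 0, "y": 0, "z": 0.03, "ax": 0, "ay": 0, "az": 0, "hand": 35},
    {"x": 0, "y": 0, "z": 0.05, "ax": 0, "ay": 0, "az": 0, "hand": 35},
    {"x": 0, "y": 0, "z": 0.05, "ax": 0, "ay": 0, "az": 0, "hand": 35},
  ],
)

```text
clock: 28.45
eef_pos: [564.0, 369.1, 36.5]
tcp_rot: [-3.139, 0.002, 0.087]
contact_force: [-6.7, -4.0, 15.6]
opening: 0.506
grasp_force: 65.9
```

Emit:
drive_tool(
  plan=[
    {"x": 0, "y": 0, "z": -0.03, "ax": 0, "ay": 0, "az": 0, "hand": 35},
    {"x": 0, "y": 0, "z": -0.03, "ax": 0, "ay": 0, "az": 0, "hand": 35},
    {"x": 0, "y": 0, "z": -0.03, "ax": 0, "ay": 0, "az": 0, "hand": 50},
    {"x": 0, "y": 0, "z": -0.03, "ax": 0, "ay": 0, "az": 0, "hand": 58},
    {"x": 0, "y": 0, "z": -0.03, "ax": 0, "ay": 0, "az": 0, "hand": 64},
    {"x": 0, "y": 0, "z": -0.3, "ax": 0, "ay": 0, "az": 0, "hand": 70},
    {"x": 0, "y": 0, "z": -1.2, "ax": 0, "ay": 0, "az": 0, "hand": 75},
    {"x": 0, "y": 0, "z": -2.2, "ax": 0, "ay": 0, "az": 0, "hand": 75},
  ],
)

```text
clock: 29.25
eef_pos: [563.2, 368.2, 144.4]
tcp_rot: [-3.141, 0.005, 0.087]
contact_force: [0.2, 0.2, 0.6]
opening: 0.88
grasp_force: 0.0
```

Emit:
drive_tool(
  plan=[
    {"x": 0, "y": 0, "z": -1.5, "ax": 0, "ay": 0, "az": 0, "hand": 75},
    {"x": 0, "y": 0, "z": -2.0, "ax": 0, "ay": 0, "az": 0, "hand": 75},
    {"x": 0, "y": 0, "z": -2.0, "ax": 0, "ay": 0, "az": 0, "hand": 75},
  ],
)

```text
clock: 29.55
eef_pos: [567.8, 370.7, 253.6]
tcp_rot: [-3.133, -0.009, 0.087]
contact_force: [0.7, 0.7, 0.3]
opening: 0.876
grasp_force: 0.0
```

```bash
python3 - <<'E'
from h import *
ci=imaging.camera_info('wrist');a=snap('wrist','f');hsv=cv2.cvtColor(a,cv2.COLOR_RGB2GRAY)
for n,c,h,rr in(('large',(564,369),44,23),('small',(465,360),40,20)):
    p=proj(ci,[[*c,h+5],[c[0],c[1]+rr,h+5]]);R=np.hypot(*(p[1]-p[0]));x,y=p[0].astype(int);w=int(R*2)
    g=cv2.GaussianBlur(hsv[max(y-w,0):y+w,max(x-w,0):x+w],(3,3),0)
    q=cv2.HoughCircles(g,cv2.HOUGH_GRADIENT,1,50,param1=80,param2=12,minRadius=int(R*.8),maxRadius=int(R*1.25))
    print(n,p[0].round(),R.round(1),None if q is None else [(onz(ci,(k[0]+max(x-w,0),k[1]+max(y-w,0)),h+5).round(1).tolist(),k[2]) for k in q[0][:2]])
E
```

```text
large [318. 178.] 18.1 [([560.0, 367.9, 49.0], np.float32(21.4))]
small [318. 248.] 14.4 [([465.3, 362.1, 45.0], np.float32(16.3))]
```

```bash
python3 -c "
from h import *
print(r.sign_off())"
```

```text
the job is handed in; nothing more can be done
None
```

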